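Clear the T-slot and locate the weld coupon

ROBOT

A 6-joint arm with a two-finger parallel gripper is mounted at the origin on the work surface. World frame = base frame: x ahead of the robot, y to its left, z up, the work surface at z = 0. Lengths are in m, angles in rad, forces in N, time in s.
With the tool pointing down it reaches from about 0.325 to 0.875 m from the base axis. Payload 4.4 kg.
Tool frame: the origin (TCP) lies midway between the tips of the shut fingers; the grasp point (between the pads) lies 19 mm behind it (ctrl.hold_point_z is the z of the grasp point in the tool frame, in m); z points along the fingers, y is the direction in which the jaws open and shut (so a half turn about z gives the same grasp; the last joint's range is limited). The gripper opens to 85 mm and grips with 20 to 120 N. Pads are 22 mm wide; open, the fingers measure 114 mm over their backs; the gripper's body (76 mm by 85 mm) begins 54 mm behind the grasp point. The pads swing forward as they close: fully open they stand 13 mm farther back than shut.
Start: joints at [-1.476, 0.207, 1.542, -0, 1.393, -0.15], TCP at [0.139, -0.558, 0.231] pointing down, gripper open.
Joint ranges: [-2.73, 2.73], [-0.86, 2.22], [0.23, 2.46], [-1.11, 4.25], [0.08, 2.63], [-2.82, 2.82]. Speed limits (rad/s): [2.79, 2.79, 3.14, 3.14, 3.14, 3.14].

INTERFACE

Orientations are given as a 3x3 rotation matrix whose columns are the frame's x, y, z axes.
In Python, from cell import ctrl gives the robot as it stands. The module is installed in compiled form; this text tells all that it offers.
- The arm moves only by the tool servo_tool, never from a script. Its argument "plan" is a list of rows, each a list of 7 numbers: the shift along the tool's x, y, z in units of 30 mm (1.0 is 30 mm), then the turn, a rotation vector about the tool's x, y, z in units of 5 degrees (1.0 is 5 degrees), then the finger opening in mm, from 0 to 85.4. In form: [[dx, dy, dz, rx, ry, rz, fingers], ...]. A call has 1 to 12 rows; each row is the pose to reach, as a shift and turn from the pose commanded when the call began, along the tool's axes at that moment; what a row does not reach only later rows make up. A row lasts 1/10 s, in which the tool goes at most 50 mm and 8.59 degrees, less where a joint would pass 70% of its speed; a pose out of reach is approached as far as the arm can. A call with a gripper value outside its range is refused whole. The fingers move at their own pace and stop on an object; "newtons" is the grip in N (left out, the last holds). Time passes only in rows, so rows that repeat a pose let the fingers close. It gives the time, the measured TCP pose, the force and the opening at its end, in the units of the state.
- ctrl.read_state(): the state, without advancing time (a new reading comes with each control period).
- ctrl.read_camera(name): name is "scene" or "top"; returns a dict with "color" (480x640x3 uint8, red, green, blue), "fx", "fy", "cx", "cy" (pixels), "R" (3x3) and "t" (3): a world point X has camera coordinates R X + t. Camera axes: x right, y down, z forward; pixel columns grow to the right and rows downward; lengths in m; the calibration is good to about 2 mm. A picture is of the moment at which its call begins. There is no depth.
- ctrl.hand_in(): hands the job in, once; it reports no verdict.
The state is a dict: "t": time; "joint_pos": joint angles; "dq": joint speeds; "effort": joint torques, N m; "position": TCP position; "eef_rot": TCP orientation; "wrist_force": force on the tool from outside, world axes, zero at the start; "moment": the same for the moment, N m; "opening": opening from 0.0 (shut) to 1.0 (fully open).
Only numpy, scipy, OpenCV 4.12 (cv2) and the standard library are available. Lean on these libraries where they do the work, as an engineer would, in place of code of your own. Each camera call takes 0.05 s, during which the arm holds its last target. There are 200 camera calls.

TASK

Get the inspection fixture ready: with the slot scraper, drive the steel offcut trapped in the T-slot along it and out of the plate's open end into the chip tray, and hang the scraper back in its wooden rest. Once the slot is clear, lay the small weld coupon flat, weld up, on the plate between the slots and slide it home against the two side stops and the end stop. Leave the T-nut in the other slot alone, keep the gripper off the sharp offcut, and do not disturb the spray cans or the other things lying about.

Things in the scene. Friction and masses are not known exactly. Their poses are not given: they have to be found in the camera images.
- plate: dark iron fixture plate, fixed, 280 (x) x 200 (y) x 50 mm; origin at its underside's centre, z up. Two T-slots run its full length along x, at y = 62 and y = -62 mm: neck 18 wide, z 33 to 50; head 30 wide, slot floor at z = 20. Three steel stop pins, 12 across, tops at z = 65: side stops at (x, y) = (-45, -34) and (45, -34), end stop at (-71, 0). One end is open to the tray, the other blocked
- seat (a point): point on the plate's top at x = 0, y = 0, z = 50 mm of the plate, same axes: with the coupon home against all three stops the coupon's centre is straight above this point, its length along x
- tray: sheet-metal chip tray, fixed, lying at the open end of the plate, 100 (x) x 200 (y) mm, floor 2 mm thick, 16 mm upstands on its two short sides only, so an offcut pushed out of a slot drops 18 mm into it; origin at its underside's centre, 192 mm from the plate's origin along the plate's x, at the + or the - end; axes as the plate
- parallel: grey hollow cast-iron box parallel, fixed, 100 x 200 x 50 mm, butted (2 mm gap) against the other end of the plate, so nothing can leave the slots there; origin at the centre of its underside
- scrap_mid (a point): centre of the offcut: bright flat steel bar with specks of spatter, 60 (x) x 24 (y) x 9 mm, about 0.11 kg, lying loose on the floor of one of the slots, under its lips, so that it can leave only by the open end; seen through the neck of the slot
- tnut_mid (a point): centre of the T-nut: a dark T-shaped nut with a threaded hole, 36 mm long, 27 mm wide, 25 mm high, lying loose in the other slot; stays where it is
- rest: grooved dark hardwood rest, fixed, 130 (x) x 80 (y) x 48 mm high; origin at the centre of its underside; a groove 18 mm wide and 34 mm deep runs along its x through the middle of the top
- scraper_grip (a point): centre of the slot scraper's wooden handle, 105 (x) x 26 (y) x 28 mm. Below it a steel shoulder 70 x 32 x 6 mm, underside 40 mm below this point; below that a blade 30 (x) x 12 (y) mm reaching 28 mm under the shoulder: enters a slot's neck from above; shoulder on the plate, it clears the slot floor by 2 mm. Same both ways round, 0.3 kg. Starts in the rest: shoulder on top, blade in groove
- coupon_mid (a point): centre of the weld coupon: steel bar 130 (x) x 56 (y) x 10 mm with a 2.5 mm high weld bead across the middle of its top, about 0.55 kg, flat on the bench, weld up; the same turned end for end. (The far bigger welded plate, 160 x 220 mm, at the far side of the bench is not it)
- can_a_mid (a point): 90 mm up the axis of a standing blue spray can, 65 mm across, 188 mm high
- can_b_mid (a point): 90 mm up the axis of another such spray can
- dispenser: blue tape dispenser, 130 x 58 x 68 mm high, standing on the bench; origin at the centre of its underside
- strap: slotted steel strap clamp, 120 x 30 x 14 mm, lying on the bench; origin at the centre of its underside
- stepblock: steel step block, 60 x 30 x 48 mm high, standing on the bench; origin at the centre of its underside
- cap: white spray-can cap, 67 mm across, 30 mm high, on the bench; origin at the centre of its underside
There are look-alikes about, which are no part of the job. Leave any pink or turquoise look-alike of the rest alone.

How it is judged:
On the way:
1. the offcut has been driven out of the slot's open end and lies in the chip tray, while the coupon is still off the plate (height (world z) of scrap_mid below 0.018 m and x of scrap_mid in the frame of tray between -0.06 and 0.06 m and y of scrap_mid in the frame of tray between -0.1 and 0.1 m and horizontal distance between coupon_mid and seat above 0.1 m), for 0.2 s.
At the end, for the whole second after the job is handed in: The offcut lies in the tray; the scraper hangs in its rest (shoulder on the top within 4 mm, within 50 mm of the middle along the groove); the coupon lies flat on the plate, against all three stops within 2 mm and square within 0.025 rad; all released and at rest (height (world z) of scrap_mid below 0.018 m and x of scrap_mid in the frame of tray between -0.06 and 0.06 m and y of scrap_mid in the frame of tray between -0.1 and 0.1 m and x of scraper_grip in the frame of rest between -0.05 and 0.05 m and y of scraper_grip in the frame of rest between -0.01 and 0.01 m and z of scraper_grip in the frame of rest below 0.092 m and angle between scraper_grip's own z axis and vertical below 0.15 rad and x of coupon_mid in the frame of seat between -0.002 and 0.002 m and y of coupon_mid in the frame of seat between -0.002 and 0.002 m and z of coupon_mid in the frame of seat below 0.007 m and angle between coupon_mid's own z axis and vertical below 0.03 rad and angle between the x axis of coupon_mid and the x axis of seat, either way round below 0.025 rad and linear speed of each of coupon, scraper, scrap below 0.01 m/s); the robot touches nothing.
It fails at once if the gripper touches the sharp offcut (contact force between the fingers and scrap above 1 N).
It fails at once if the coupon is used to push the offcut (contact force between coupon and scrap above 1 N).
It fails at once if the T-nut is shifted more than 15 mm (distance of tnut_mid from where it was at the start of the episode above 0.015 m).
It fails at once if a spray can is knocked over or shifted more than 30 mm (distance of any of can_a_mid, can_b_mid from where it was at the start of the episode above 0.03 m).
It fails at once if another thing lying about is shifted more than 30 mm (distance of any of dispenser, strap, stepblock, cap from where it was at the start of the episode above 0.03 m).
It also fails if it takes over 72 s, if anything falls off the work surface, if the arm or the gripper's body presses on something with over 40 N, if the wrist force passes 120 N, or if a joint passes its speed limit or range.

## Working session

There is one attempt and no reset: what is moved stays moved. The work goes in short steps, Python scripts to look and compute and a tool call to move; the robot and the scene stay as the last step left them, time stands still between calls to the robot, and variables do not carry over. Pictures are saved under pics/ and viewed, about 8 in all and at most 12, crops included, and the job is handed in when it is done.

Besides the shell and the picture viewer there is one more tool, called after ">>>" by a JSON object that holds its "method" and its "body", one argument or row to a line. servo_tool: Moves the arm, as the interface text tells. Its arguments: {"type":"object","properties":{"plan":{"type":"array","items":{"type":"array","items":{"type":"number"}}},"newtons":{"type":"number"}},"required":["plan"]}

```bash
mkdir -p pics; cat > h.py <<'E'
import numpy as np, cv2
from cell import ctrl
def snap(name,fn):
    c=ctrl.read_camera(name); cv2.imwrite(f'pics/{fn}.png',c['color'][:,:,::-1]); np.savez(f'pics/{fn}.npz',**c); return c
def load(fn): return dict(np.load(f'pics/{fn}.npz'))
def ray(c,u,v,z):
    R,t=c['R'],c['t']; o=-R.T@t; d=R.T@np.array([(u-c['cx'])/c['fx'],(v-c['cy'])/c['fy'],1.])
    return o+d*(z-o[2])/d[2]
def proj(c,X):
    p=c['R']@np.array(X)+c['t']; return np.array([c['fx']*p[0]/p[2]+c['cx'],c['fy']*p[1]/p[2]+c['cy']])
def crop(fn,u0,v0,u1,v1,k,out):
    im=cv2.imread(f'pics/{fn}.png')[v0:v1,u0:u1]; cv2.imwrite(f'pics/{out}.png',cv2.resize(im,None,fx=k,fy=k,interpolation=cv2.INTER_CUBIC))
E
python3 - <<'E'
from h import *
for n in('top','scene'):
    c=snap(n,n+'0'); print(n,c['fx'],c['fy'],c['cx'],c['cy'],np.round(-c['R'].T@c['t'],3),np.round(c['R'],3).tolist())
s=ctrl.read_state(); print({k:np.round(v,3).tolist() for k,v in s.items()}, ctrl.hold_point_z)
E
```

```text
top 513.1826479933152 513.1826479933152 320.25298408849375 236.8295145772521 [0.276 0.064 1.38 ] [[-0.02, -1.0, 0.006], [-0.979, 0.018, -0.204], [0.204, -0.01, -0.979]]
scene 552.137352425458 552.137352425458 314.1297187614872 244.0593802122669 [1.2   0.66  1.407] [[-0.673, 0.739, 0.008], [0.601, 0.553, -0.577], [-0.431, -0.384, -0.817]]
{'t': 0.1, 'joint_pos': [-1.476, 0.207, 1.543, -0.0, 1.393, -0.151], 'dq': [0.001, -0.001, -0.001, -0.001, -0.0, 0.0], 'effort': [-0.0, -38.409, -29.255, -0.0, 0.005, -0.0], 'position': [0.139, -0.557, 0.23], 'eef_rot': [[0.97, 0.242, -0.0], [0.242, -0.97, 0.002], [0.0, -0.002, -1.0]], 'wrist_force': [-0.795, -0.397, 0.233], 'moment': [0.011, -0.043, -0.002], 'opening': 1.0} -0.0187
```

View pics/top0.png

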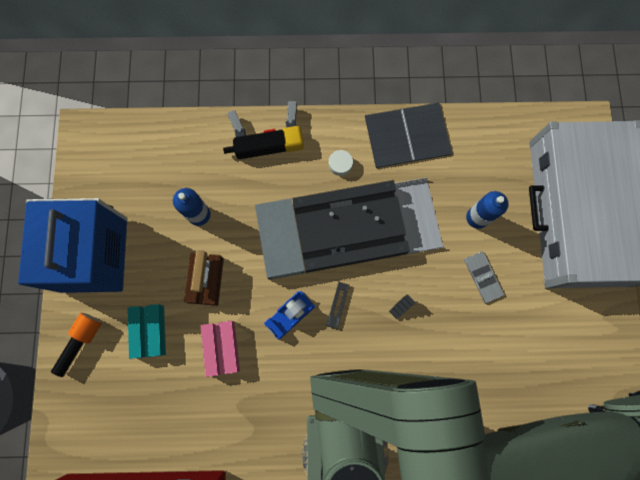

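View pics/scene0.png

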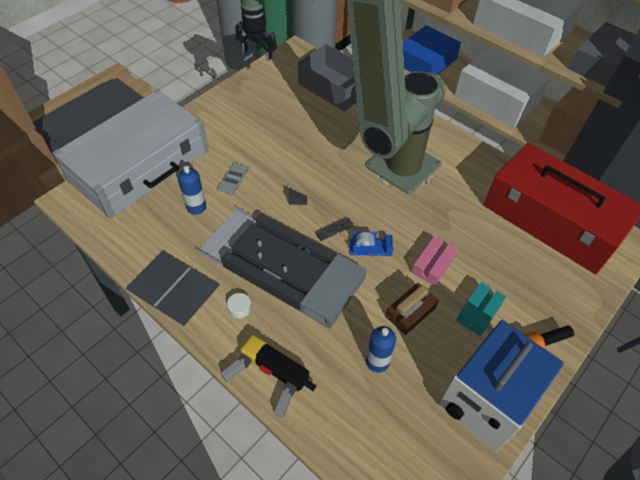

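The top view shows the plate at about (350,225), its tray at the right (425,215) and the parallel at the left (280,240). The scraper is in the dark wood rest at (203,277); the pink (220,348) and turquoise (146,332) rests are look-alikes. The coupon is probably the bar at (485,277), and the big welded plate at (409,135) is not it. I'll enlarge the plate and coupon, and the rest.

```bash
python3 - <<'E'
from h import *
crop('top0',245,170,515,320,2.95,'c1')
a=cv2.imread('pics/top0.png')[235:320,165:245]; b=cv2.imread('pics/scene0.png')[270:340,375:450]
cv2.imwrite('pics/c2.png',np.hstack([cv2.resize(a,(400,425),interpolation=2),cv2.resize(b,(400,425),interpolation=2)]))
E
```

```text
(no output)
```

View pics/c1.png

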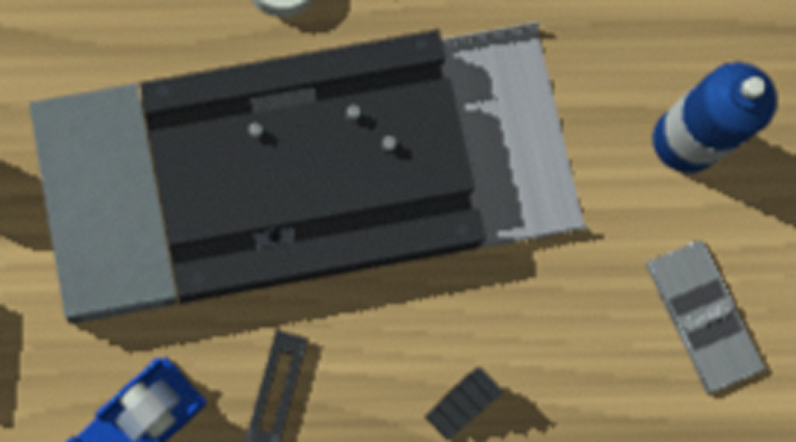

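View pics/c2.png

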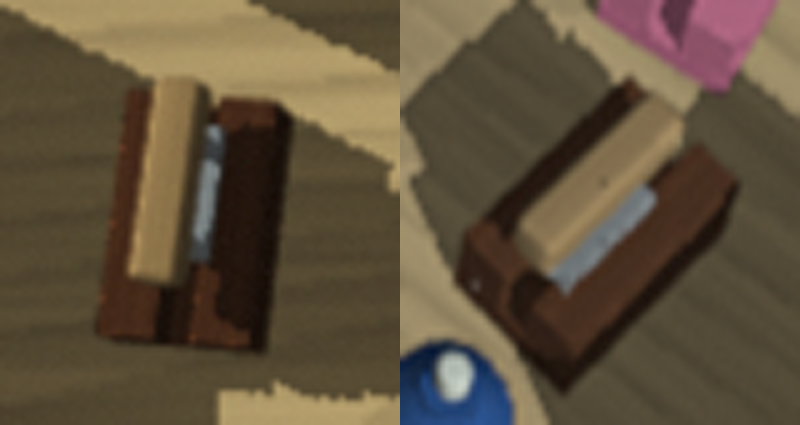

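The enlarged crops (c1, 2.95x from (245,170)) show:
- **Stops:** the side stops are at (255,130) and (353,112), and the end stop is at (388,142). So plate -x points to the tray.
- **Slots:** the bright offcut is in the upper slot at (285,98), and the T-nut is in the lower slot at (275,238).
- **Coupon:** this is the small bar with the bead at (709,318). The strap (dark, slotted) is at (280,385) and the step block at (463,403).
- **Rest:** the dark wood rest holds the scraper. Its wooden handle is visible with the steel shoulder below it.

Next I'll fit the poses.

```bash
cat > fit.py <<'E'
from h import *
from scipy.optimize import least_squares
def fit(obs,x0):  # obs: list (cam, uv, local xyz)
    def tr(p,l): c,s=np.cos(p[2]),np.sin(p[2]); return [p[0]+c*l[0]-s*l[1],p[1]+s*l[0]+c*l[1],l[2]]
    r=least_squares(lambda p:np.concatenate([proj(c,tr(p,l))-uv for c,uv,l in obs]),x0,loss='soft_l1')
    res=np.array([proj(c,tr(r.x,l))-uv for c,uv,l in obs]); return r.x,res
E
python3 - <<'E'
from fit import *
t=load('top0'); s=load('scene0')
C1=lambda u,v:np.array([245+u/2.95-.33,170+v/2.95-.33]); C2=lambda u,v:np.array([165+u/5-.4,235+v/5-.4])
pl=[(t,C1(142,83),(.14,-.1,.05)),(t,C1(441,33),(-.14,-.1,.05)),(t,C1(483,243),(-.14,.1,.05)),(t,C1(177,300),(.14,.1,.05)),
(t,C1(32,103),(.242,-.1,.05)),(t,C1(67,320),(.242,.1,.05)),(t,C1(255,129),(.045,-.034,.065)),(t,C1(353,111),(-.045,-.034,.065)),(t,C1(388,142),(-.071,0,.065))]
p,r=fit(pl,[.5,0,1.7]); print('plate',p.round(4),r.round(1).tolist())
co=[(t,C1(648,264),(.065,.028,.01)),(t,C1(703,241),(.065,-.028,.01)),(t,C1(770,375),(-.065,-.028,.01)),(t,C1(714,393),(-.065,.028,.01))]
q,r=fit(co,[.4,-.4,.4]); print('coupon',q.round(4),r.round(1).tolist())
re=[(t,C2(128,88),(.065,.04,.048)),(t,C2(288,104),(.065,-.04,.048)),(t,C2(266,350),(-.065,-.04,.048)),(t,C2(98,336),(-.065,.04,.048))]
q,r=fit(re,[.4,.4,0]); print('rest',q.round(4),r.round(1).tolist())
gr=[(t,C2(152,78),(.0525,.013,.102)),(t,C2(207,85),(.0525,-.013,.102)),(t,C2(183,283),(-.0525,-.013,.102)),(t,C2(130,275),(-.0525,.013,.102))]
q,r=fit(gr,[.4,.4,0]); print('grip',q.round(4),r.round(1).tolist())
c,sn=np.cos(p[2]),np.sin(p[2])
for n,uv,z in[('scrap L',C1(251,101),.029),('scrap R',C1(316,94),.029),('tnut',C1(275,238),.045),('can_b top',C1(754,88),.188),('can_a top',(182,194),.188),('cap',(341,157),.03)]:
    X=ray(t,*uv,z); d=X[:2]-p[:2]; print(n,X.round(3),'plate',(c*d[0]+sn*d[1]).round(4),(-sn*d[0]+c*d[1]).round(4))
# overlay check in the scene
im=cv2.imread('pics/scene0.png')
W=lambda l:[p[0]+c*l[0]-sn*l[1],p[1]+sn*l[0]+c*l[1],l[2]]
for _,_,l in pl: u=proj(s,W(l)).round(1); print(l,u)
E
```

```text
plate [ 0.5851 -0.0299  1.7323] [[-0.8, 0.2], [-0.4, -0.6], [1.3, -0.3], [0.3, -0.7], [-1.0, -0.0], [-1.0, -0.5], [0.3, 0.5], [0.5, 0.7], [0.8, 0.8]]
coupon [ 0.4425 -0.3901  0.387 ] [[0.4, 0.2], [0.2, -0.0], [-0.4, -1.4], [-0.1, 0.8]]
rest [ 0.4492  0.3566 -0.0956] [[1.2, 0.4], [-0.5, -0.5], [-1.9, -0.1], [0.8, 0.3]]
grip [ 0.462   0.3585 -0.0851] [[0.5, -0.6], [-0.3, -1.4], [-0.2, 0.5], [0.0, 1.5]]
scrap L [0.649 0.023 0.029] plate 0.0416 -0.0714
scrap R [ 0.654 -0.038  0.029] plate -0.0189 -0.0672
tnut [0.517 0.005 0.045] plate 0.045 0.0617
can_b top [ 0.609 -0.384  0.188] plate -0.3537 0.0339
can_a top [0.636 0.383 0.188] plate 0.3994 -0.1167
cap [ 0.783 -0.012  0.03 ] plate -0.0139 -0.1981
(0.14, -0.1, 0.05) [298.3 302.3]
(-0.14, -0.1, 0.05) [219.8 256.6]
(-0.14, 0.1, 0.05) [259.9 212.4]
(0.14, 0.1, 0.05) [335.9 253. ]
(0.242, -0.1, 0.05) [329.2 320.2]
(0.242, 0.1, 0.05) [365.7 268.9]
(0.045, -0.034, 0.065) [283.8 267.1]
(-0.045, -0.034, 0.065) [258.6 252.9]
(-0.071, 0, 0.065) [258.4 241.1]
```

```bash
cat >> h.py <<'E'
def rel(x,y,z,yaw,s=None):
    "shift (30mm units) and rz (5deg units) from the present pose to a tool-down pose with tool x at yaw"
    s=s or ctrl.read_state(); R=np.array(s['eef_rot']); d=R.T@(np.array([x,y,z])-s['position'])/.03
    c,sn=np.cos(yaw),np.sin(yaw); T=np.array([[c,sn,0],[sn,-c,0],[0,0,-1]])
    rv=cv2.Rodrigues(R.T@T)[0].ravel()/np.radians(5); print(d.round(3).tolist(),rv.round(3).tolist())
E
python3 - <<'E'
from fit import *
t=load('top0'); s=load('scene0')
C2=lambda u,v:np.array([165+u/5-.4,235+v/5-.4]); S2=lambda u,v:np.array([375+u/5.333-.4,270+v/6.07-.4])
gr=[(t,C2(152,78),(.0525,.013,.102)),(t,C2(207,85),(.0525,-.013,.102)),(t,C2(183,283),(-.0525,-.013,.102)),(t,C2(130,275),(-.0525,.013,.102)),
(s,S2(520,225),(-.0525,.013,.102)) if 0 else (s,S2(655,92),(.0525,-.013,.102))][:4]
sc=[S2(520,225),S2(550,264),S2(685,128),S2(655,92)]
X=np.array([ray(s,*u,.102) for u in sc]); print(X.round(4), X.mean(0))
rel(.46,-.2,.25,1.3); rel(.461,.357,.2,3.05)
E
```

```text
[[0.376  0.4976 0.102 ]
 [0.3824 0.5194 0.102 ]
 [0.2763 0.5328 0.102 ]
 [0.2703 0.5114 0.102 ]] [0.32626908 0.51531152 0.102     ]
[13.258, -8.961, -0.637] [-0.019, -0.015, -12.091]
[17.79, -26.962, 1.068] [-0.001, -0.034, -32.145]
```

```bash
python3 - <<'E'
from fit import *
s=load('scene0')
S2=lambda u,v:np.array([375+(u-400)/5.333-.4,270+v/6.07-.4])
X=np.array([ray(s,*S2(*u),.102) for u in[(520,225),(550,264),(685,128),(655,92)]]); print(X.round(4), X.mean(0))
E
```

```text
[[0.5125 0.3491 0.102 ]
 [0.5178 0.3719 0.102 ]
 [0.4156 0.3813 0.102 ]
 [0.4107 0.3588 0.102 ]] [0.46416171 0.36528257 0.102     ]
```

>>> {"method": "servo_tool", "body": {
  "plan": [
    [13.26, -8.96, -0.65, 0, 0, -12, 85],
    [13.26, -8.96, -0.65, 0, 0, -12, 85],
    [13.26, -8.96, -0.65, 0, 0, -12, 85],
    [13.26, -8.96, -0.65, 0, 0, -12, 85],
    [13.26, -8.96, -0.65, 0, 0, -12, 85],
    [13.26, -8.96, -0.65, 0, 0, -12, 85],
    [13.26, -8.96, -0.65, 0, 0, -12, 85],
    [13.26, -8.96, -0.65, 0, 0, -12, 85],
    [13.26, -8.96, -0.65, 0, 0, -12, 85],
    [13.26, -8.96, -0.65, 0, 0, -12, 85],
    [13.26, -8.96, -0.65, 0, 0, -12, 85],
    [13.26, -8.96, -0.65, 0, 0, -12, 85]
  ]
}}

```text
t: 1.3
position: [0.46, -0.2001, 0.2503]
eef_rot: [[0.273, 0.962, -0.001], [0.962, -0.273, 0.0], [-0.0, -0.001, -1.0]]
wrist_force: [-0.7, -0.1, 0.0]
opening: 0.998
```

```bash
python3 -c "
from h import *
rel(.463,.362,.19,3.05)"
```

```text
[18.051, -5.022, 2.01] [-0.014, -0.011, -20.123]
```

>>> {"method": "servo_tool", "body": {
  "plan": [
    [18.05, -5.02, 2, 0, 0, -20.1, 85],
    [18.05, -5.02, 2, 0, 0, -20.1, 85],
    [18.05, -5.02, 2, 0, 0, -20.1, 85],
    [18.05, -5.02, 2, 0, 0, -20.1, 85],
    [18.05, -5.02, 2, 0, 0, -20.1, 85],
    [18.05, -5.02, 2, 0, 0, -20.1, 85],
    [18.05, -5.02, 2, 0, 0, -20.1, 85],
    [18.05, -5.02, 2, 0, 0, -20.1, 85],
    [18.05, -5.02, 2, 0, 0, -20.1, 85],
    [18.05, -5.02, 2, 0, 0, -20.1, 85],
    [18.05, -5.02, 2, 0, 0, -20.1, 85],
    [18.05, -5.02, 2, 0, 0, -20.1, 85]
  ]
}}

```text
t: 2.5
position: [0.4641, 0.3637, 0.1897]
eef_rot: [[-0.996, 0.089, -0.001], [0.089, 0.996, 0.001], [0.001, 0.0, -1.0]]
wrist_force: [0.3, -0.2, -0.4]
opening: 0.992
```

```bash
python3 - <<'E'
from h import *
a=snap('top','top1'); b=snap('scene','scene1')
s=ctrl.read_state(); P=np.array(s['position']); print(P,np.array(s['joint_pos']).round(2)); rel(.463,.362,.15,3.05)
print([proj(k,P).round(1) for k in(a,b)])
A=cv2.imread('pics/top1.png')[215:315,160:260]; B=cv2.imread('pics/scene1.png')[250:350,360:460]
cv2.imwrite('pics/c3.png',np.hstack([cv2.resize(A,(400,400),interpolation=2),cv2.resize(B,(400,400),interpolation=2)]))
E
```

```text
[0.46434876 0.36187059 0.18973495] [ 0.52  0.27  1.55 -0.    1.32 -0.96]
[0.044, 0.001, 1.325] [-0.011, -0.013, -0.029]
[array([188.3, 264.3]), array([416.9, 281. ])]
```

View pics/c3.png

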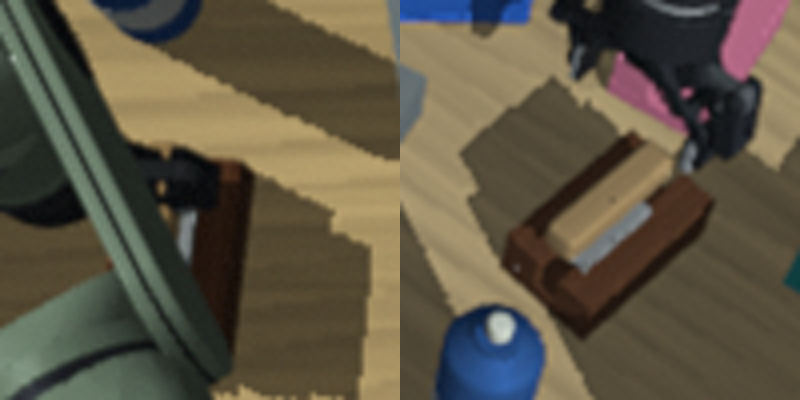

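>>> {"method": "servo_tool", "body": {
  "plan": [
    [0.04, 0, 1, 0, 0, 0, 85],
    [0.04, 0, 2, 0, 0, 0, 85],
    [0.04, 0, 3, 0, 0, 0, 70],
    [0.04, 0, 3.7, 0, 0, 0, 60],
    [0.04, 0, 4, 0, 0, 0, 45],
    [0.04, 0, 4, 0, 0, 0, 35],
    [0.04, 0, 4, 0, 0, 0, 20],
    [0.04, 0, 4, 0, 0, 0, 20],
    [0.04, 0, 4, 0, 0, 0, 20]
  ],
  "newtons": 25
}}

```text
t: 3.5
position: [0.4637, 0.3616, 0.0717]
eef_rot: [[-0.995, 0.096, 0.001], [0.096, 0.995, 0.001], [-0.001, 0.001, -1.0]]
wrist_force: [0.4, -0.0, -3.5]
opening: 0.299
```

>>> {"method": "servo_tool", "body": {
  "plan": [
    [0, 0, 0, 0, 0, 0, 15],
    [0, 0, 0, 0, 0, 0, 15],
    [0, 0, -1, 0, 0, 0, 15],
    [0, 0, -2, 0, 0, 0, 15],
    [0, 0, -3, 0, 0, 0, 15],
    [0, 0, -3.3, 0, 0, 0, 15],
    [0, 0, -3.3, 0, 0, 0, 15]
  ],
  "newtons": 70
}}

```text
t: 4.2
position: [0.4642, 0.3622, 0.1715]
eef_rot: [[-0.995, 0.095, 0.004], [0.095, 0.995, 0.002], [-0.003, 0.002, -1.0]]
wrist_force: [0.5, -0.3, -3.1]
opening: 0.292
```

```bash
python3 -c "
from h import *
s=ctrl.read_state();print(s['position'],s['opening'],s['wrist_force']);rel(.632,.069,.16,1.7323)"
```

```text
[0.46420688 0.3622374  0.17151303] 0.29169623170377257 [ 0.485088   -0.26722046 -3.11438316]
[-6.497, -9.199, 0.383] [0.048, 0.014, 15.057]
```

>>> {"method": "servo_tool", "body": {
  "plan": [
    [-6.5, -9.2, 0.3, 0, 0, 15.06, 15],
    [-6.5, -9.2, 0.3, 0, 0, 15.06, 15],
    [-6.5, -9.2, 0.3, 0, 0, 15.06, 15],
    [-6.5, -9.2, 0.3, 0, 0, 15.06, 15],
    [-6.5, -9.2, 0.3, 0, 0, 15.06, 15],
    [-6.5, -9.2, 0.3, 0, 0, 15.06, 15],
    [-6.5, -9.2, 0.3, 0, 0, 15.06, 15],
    [-6.5, -9.2, 0.3, 0, 0, 15.06, 15],
    [-6.5, -9.2, 0.3, 0, 0, 15.06, 15],
    [-6.5, -9.2, 0.3, 0, 0, 15.06, 15],
    [-6.5, -9.2, 0.3, 0, 0, 15.06, 15],
    [-6.5, -9.2, 0.3, 0, 0, 15.06, 15]
  ]
}}

```text
t: 5.4
position: [0.6302, 0.0685, 0.1596]
eef_rot: [[-0.162, 0.987, -0.002], [0.987, 0.162, 0.0], [0.0, -0.002, -1.0]]
wrist_force: [0.7, 0.1, -2.7]
opening: 0.291
```

```bash
python3 - <<'E'
from h import *
a=snap('top','top2'); b=snap('scene','scene2'); s=ctrl.read_state(); print(np.array(s['position']).round(4))
crop('scene2',195,200,385,340,4.2,'c4')
rel(.632,.069,.14,1.7323,s)
E
```

```text
[0.6306 0.0686 0.1604]
[0.006, 0.048, 0.679] [-0.007, -0.001, 0.014]
```

View pics/c4.png

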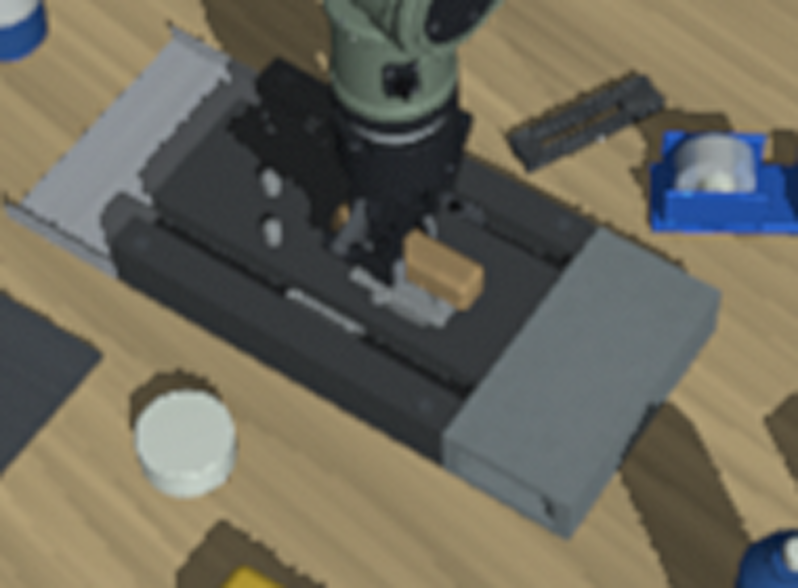

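The scene crop (4.2x from (195,200)) shows the scraper held over the plate, with its shoulder at (400,295) and the offcut in the front slot at (325,310). The fit's predicted corners agree within about 1–2 px. I'll rectify both views onto the plate top to locate the slot lips more precisely.

```bash
python3 - <<'E'
from h import *
p=np.array([.5851,-.0299,1.7323]); c,s=np.cos(p[2]),np.sin(p[2])
out=[]
for fn in('top0','scene0'):
    k=load(fn); g=cv2.cvtColor(k['color'],cv2.COLOR_RGB2GRAY).astype(np.float32)
    def prof(xs,ys,z=.05):
        m=np.array([[proj(k,[p[0]+c*x-s*y,p[1]+s*x+c*y,z]) for x in xs] for y in ys],np.float32)
        return cv2.remap(g,m[...,0],m[...,1],cv2.INTER_CUBIC)
    ys=np.arange(-.115,-.035,.002); 
    for xs in(np.linspace(.08,.12,15),np.linspace(-.12,-.07,15)):
        v=prof(xs,ys).mean(1); print(fn,'y(mm):I',' '.join(f'{1000*y:.0f}:{a:.0f}' for y,a in zip(ys,v)))
    xs=np.arange(.124,.16,.002); v=prof(xs,np.linspace(-.03,.03,15)).mean(0); print('x',' '.join(f'{1000*y:.0f}:{a:.0f}' for y,a in zip(xs,v)))
    xs=np.arange(-.03,.06,.003); v=prof(xs,np.linspace(-.066,-.062,5),.033).mean(0); print('scrap x',' '.join(f'{1000*y:.0f}:{a:.0f}' for y,a in zip(xs,v)))
E
```

```text
top0 y(mm):I -115:137 -113:138 -111:140 -109:142 -107:145 -105:145 -103:126 -101:90 -99:60 -97:49 -95:49 -93:51 -91:52 -89:52 -87:51 -85:51 -83:50 -81:50 -79:51 -77:51 -75:47 -73:37 -71:26 -69:22 -67:24 -65:26 -63:26 -61:26 -59:25 -57:28 -55:38 -53:47 -51:51 -49:51 -47:51 -45:51 -43:51 -41:51 -39:51 -37:51
top0 y(mm):I -115:131 -113:131 -111:132 -109:134 -107:138 -105:134 -103:108 -101:74 -99:52 -97:48 -95:49 -93:50 -91:51 -89:50 -87:50 -85:50 -83:49 -81:50 -79:50 -77:51 -75:44 -73:32 -71:24 -69:23 -67:24 -65:26 -63:26 -61:25 -59:26 -57:32 -55:42 -53:48 -51:51 -49:51 -47:50 -45:51 -43:51 -41:50 -39:50 -37:50
x 124:52 126:52 128:52 130:51 132:51 134:51 136:50 138:51 140:64 142:89 144:107 146:112 148:112 150:111 152:111 154:111 156:111 158:111
scrap x -30:26 -27:25 -24:27 -21:26 -18:38 -15:60 -12:63 -9:61 -6:61 -3:61 -0:62 3:60 6:63 9:64 12:62 15:62 18:62 21:64 24:63 27:61 30:60 33:59 36:62 39:65 42:46 45:28 48:24 51:26 54:26 57:26
scene0 y(mm):I -115:42 -113:45 -111:46 -109:46 -107:46 -105:45 -103:46 -101:48 -99:51 -97:54 -95:54 -93:54 -91:55 -89:55 -87:55 -85:55 -83:55 -81:55 -79:54 -77:55 -75:56 -73:53 -71:47 -69:37 -67:29 -65:30 -63:39 -61:46 -59:47 -57:46 -55:46 -53:49 -51:52 -49:54 -47:55 -45:54 -43:54 -41:54 -39:54 -37:54
scene0 y(mm):I -115:46 -113:45 -111:46 -109:46 -107:46 -105:46 -103:46 -101:49 -99:53 -97:54 -95:55 -93:55 -91:55 -89:56 -87:56 -85:55 -83:55 -81:54 -79:55 -77:55 -75:54 -73:51 -71:42 -69:33 -67:30 -65:37 -63:45 -61:48 -59:47 -57:46 -55:47 -53:51 -51:54 -49:55 -47:54 -45:54 -43:54 -41:54 -39:54 -37:54
x 124:54 126:54 128:54 130:54 132:54 134:54 136:54 138:53 140:51 142:57 144:76 146:98 148:108 150:109 152:107 154:106 156:107 158:106
scrap x -30:48 -27:48 -24:47 -21:46 -18:45 -15:48 -12:55 -9:54 -6:56 -3:54 -0:56 3:57 6:56 9:56 12:56 15:55 18:56 21:56 24:56 27:56 30:57 33:57 36:56 39:57 42:55 45:55 48:52 51:49 54:49 57:48
```

```bash
python3 -c "
from h import *
rel(.6325,.0707,.106,1.735);rel(.6325,.0707,.0745,1.735)"
```

```text
[0.059, 0.075, 1.812] [-0.007, -0.001, -0.017]
[0.059, 0.075, 2.862] [-0.007, -0.001, -0.017]
```

>>> {"method": "servo_tool", "body": {
  "plan": [
    [0.06, 0.075, 0.6, 0, 0, 0, 15],
    [0.06, 0.075, 1.2, 0, 0, 0, 15],
    [0.06, 0.075, 1.6, 0, 0, 0, 15],
    [0.06, 0.075, 1.75, 0, 0, 0, 15],
    [0.06, 0.075, 1.75, 0, 0, 0, 15],
    [0.06, 0.075, 1.75, 0, 0, 0, 15]
  ]
}}

```text
t: 6.1
position: [0.6336, 0.0703, 0.1091]
eef_rot: [[-0.16, 0.987, 0.001], [0.987, 0.16, -0.0], [-0.0, 0.001, -1.0]]
wrist_force: [-0.4, 0.0, -2.4]
opening: 0.295
```

```bash
python3 - <<'E'
from h import *
b=snap('scene','scene3'); s=ctrl.read_state(); print(np.array(s['position']).round(4),np.array(s['wrist_force']).round(1))
crop('scene3',255,230,330,310,7.5,'c5')
rel(.6325,.0707,.0745,1.735,s)
E
```

```text
[0.6338 0.0703 0.1095] [ 1.4 -0.2 -2.8]
[0.022, -0.044, 1.165] [0.025, 0.005, -0.035]
```

View pics/c5.png

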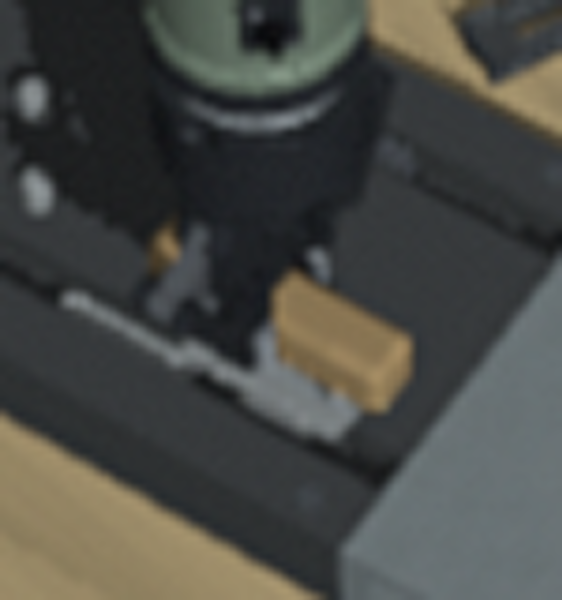

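The scene crop shows the shoulder at (300,400) lying over the slot line, parallel to it, just behind the offcut. I'll lower it in small steps.

>>> {"method": "servo_tool", "body": {
  "plan": [
    [0.02, -0.03, 0.15, 0, 0, 0, 15],
    [0.02, -0.03, 0.3, 0, 0, 0, 15],
    [0.02, -0.03, 0.4, 0, 0, 0, 15],
    [0.02, -0.03, 0.5, 0, 0, 0, 15],
    [0.02, -0.03, 0.5, 0, 0, 0, 15]
  ]
}}

```text
t: 6.65
position: [0.6313, 0.0707, 0.0925]
eef_rot: [[-0.16, 0.987, -0.001], [0.987, 0.16, 0.0], [0.0, -0.001, -1.0]]
wrist_force: [-0.4, 1.3, -3.2]
opening: 0.292
```

>>> {"method": "servo_tool", "body": {
  "plan": [
    [0, 0, 0.15, 0, 0, 0, 15],
    [0, 0, 0.3, 0, 0, 0, 15],
    [0, 0, 0.45, 0, 0, 0, 15],
    [0, 0, 0.55, 0, 0, 0, 15],
    [0, 0, 0.55, 0, 0, 0, 15],
    [0, 0, 0.55, 0, 0, 0, 15]
  ]
}}

```text
t: 7.25
position: [0.6319, 0.0707, 0.0767]
eef_rot: [[-0.16, 0.987, -0.0], [0.987, 0.16, -0.0], [0.0, -0.0, -1.0]]
wrist_force: [-0.5, -0.3, -3.0]
opening: 0.291
```

```bash
python3 - <<'E'
from h import *
s=ctrl.read_state(); print(np.array(s['position']).round(4),np.array(s['wrist_force']).round(1))
p=[.5860,-.0282,1.735];c,n=np.cos(p[2]),np.sin(p[2])
W=lambda x,y:(p[0]+c*x-n*y,p[1]+n*x+c*y)
for x in(.05,-.05,-.14): print(x); rel(*W(x,-.062),.0745,1.735,s)
E
```

```text
[0.6319 0.0707 0.0767] [-0.5 -0.3 -3. ]
0.05
[-1.336, 0.022, 0.072] [-0.001, -0.0, -0.036]
-0.05
[-4.669, 0.033, 0.072] [-0.001, -0.0, -0.036]
-0.14
[-7.669, 0.042, 0.072] [-0.001, -0.0, -0.036]
```

>>> {"method": "servo_tool", "body": {
  "plan": [
    [-0.2, 0.02, 0.05, 0, 0, -0.036, 15],
    [-0.6, 0.02, 0.05, 0, 0, -0.036, 15],
    [-1.0, 0.02, 0.05, 0, 0, -0.036, 15],
    [-1.3, 0.02, 0.05, 0, 0, -0.036, 15],
    [-1.6, 0.02, 0.05, 0, 0, -0.036, 15],
    [-1.9, 0.02, 0.05, 0, 0, -0.036, 15],
    [-2.2, 0.025, 0.05, 0, 0, -0.036, 15],
    [-2.5, 0.025, 0.05, 0, 0, -0.036, 15],
    [-2.8, 0.03, 0.05, 0, 0, -0.036, 15],
    [-3.1, 0.03, 0.05, 0, 0, -0.036, 15],
    [-3.4, 0.03, 0.05, 0, 0, -0.036, 15],
    [-3.4, 0.03, 0.05, 0, 0, -0.036, 15]
  ]
}}

```text
t: 8.45
position: [0.6495, -0.0317, 0.0753]
eef_rot: [[-0.162, 0.987, 0.0], [0.987, 0.162, -0.001], [-0.001, 0.0, -1.0]]
wrist_force: [0.2, 0.4, -2.9]
opening: 0.29
```

>>> {"method": "servo_tool", "body": {
  "plan": [
    [-0.3, 0.0, 0, 0, 0, 0, 15],
    [-0.7, 0.0, 0, 0, 0, 0, 15],
    [-1.1, 0.0, 0, 0, 0, 0, 15],
    [-1.5, 0.005, 0, 0, 0, 0, 15],
    [-1.9, 0.005, 0, 0, 0, 0, 15],
    [-2.3, 0.01, 0, 0, 0, 0, 15],
    [-2.7, 0.01, 0, 0, 0, 0, 15],
    [-3.0, 0.01, 0, 0, 0, 0, 15],
    [-3.3, 0.01, 0, 0, 0, 0, 15],
    [-3.6, 0.01, 0, 0, 0, 0, 15],
    [-3.9, 0.01, 0, 0, 0, 0, 15],
    [-4.2, 0.01, 0, 0, 0, 0, 15]
  ]
}}

```text
t: 9.65
position: [0.6702, -0.1549, 0.0752]
eef_rot: [[-0.164, 0.987, 0.0], [0.987, 0.164, -0.0], [-0.0, -0.0, -1.0]]
wrist_force: [0.9, -0.7, -2.9]
opening: 0.293
```

>>> {"method": "servo_tool", "body": {
  "plan": [
    [-0.15, 0, 0, 0, 0, 0, 15],
    [-0.3, 0, 0, 0, 0, 0, 15],
    [-0.4, 0, 0, 0, 0, 0, 15],
    [-0.4, 0, 0, 0, 0, 0, 15],
    [-0.4, 0, 0, 0, 0, 0, 15]
  ]
}}

```text
t: 10.15
position: [0.6719, -0.1657, 0.0752]
eef_rot: [[-0.164, 0.987, -0.0], [0.987, 0.164, 0.0], [0.0, -0.0, -1.0]]
wrist_force: [0.3, -0.9, -2.4]
opening: 0.29
```

```bash
python3 - <<'E'
from h import *
a=snap('top','top4'); b=snap('scene','scene4'); s=ctrl.read_state(); print(np.array(s['position']).round(4),np.array(s['wrist_force']).round(1))
A=cv2.imread('pics/top4.png')[160:260,380:480]; B=cv2.imread('pics/scene4.png')[190:290,190:290]
cv2.imwrite('pics/c6.png',np.hstack([cv2.resize(A,(400,400),interpolation=2),cv2.resize(B,(400,400),interpolation=2)]))
E
```

```text
[ 0.6719 -0.1655  0.0752] [-0.1 -0.  -2.7]
```

View pics/c6.png

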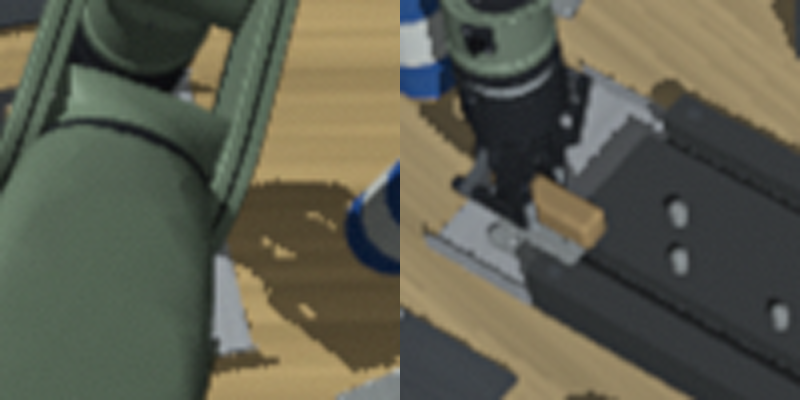

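>>> {"method": "servo_tool", "body": {
  "plan": [
    [0, 0, -0.7, 0, 0, 0, 15],
    [0, 0, -1.7, 0, 0, 0, 15],
    [0, 0, -2.7, 0, 0, 0, 15],
    [0, 0, -3.2, 0, 0, 0, 15],
    [0, 0, -3.2, 0, 0, 0, 15]
  ]
}}

```text
t: 10.75
position: [0.6742, -0.1664, 0.1752]
eef_rot: [[-0.164, 0.986, 0.007], [0.986, 0.164, -0.003], [-0.004, 0.006, -1.0]]
wrist_force: [0.9, -0.3, -2.2]
opening: 0.293
```

```bash
python3 -c "
from h import *
s=ctrl.read_state();print(s['position'],s['wrist_force']);rel(.53,.1,.17,2.4,s);rel(.464,.3618,.17,3.0455,s)"
```

```text
[ 0.67417833 -0.1664416   0.1751761 ] [ 0.85402691 -0.34378344 -2.15828386]
[9.549, -3.287, 0.117] [0.055, 0.064, -7.616]
[18.518, -4.028, 0.08] [0.034, 0.082, -15.013]
```

>>> {"method": "servo_tool", "body": {
  "plan": [
    [18.52, -4.03, 0.1, 0, 0, -15, 15],
    [18.52, -4.03, 0.1, 0, 0, -15, 15],
    [18.52, -4.03, 0.1, 0, 0, -15, 15],
    [18.52, -4.03, 0.1, 0, 0, -15, 15],
    [18.52, -4.03, 0.1, 0, 0, -15, 15],
    [18.52, -4.03, 0.1, 0, 0, -15, 15],
    [18.52, -4.03, 0.1, 0, 0, -15, 15],
    [18.52, -4.03, 0.1, 0, 0, -15, 15],
    [18.52, -4.03, 0.1, 0, 0, -15, 15],
    [18.52, -4.03, 0.1, 0, 0, -15, 15],
    [18.52, -4.03, 0.1, 0, 0, -15, 15],
    [18.52, -4.03, 0.1, 0, 0, -15, 15]
  ]
}}

```text
t: 11.95
position: [0.4581, 0.3659, 0.166]
eef_rot: [[-0.996, 0.093, -0.004], [0.093, 0.996, 0.0], [0.004, -0.0, -1.0]]
wrist_force: [0.1, -1.1, -3.0]
opening: 0.293
```

>>> {"method": "servo_tool", "body": {
  "plan": [
    [0, 0, 0, 0, 0, 0, 15],
    [0, 0, 0, 0, 0, 0, 15]
  ]
}}

```text
t: 12.15
position: [0.4608, 0.3619, 0.1664]
eef_rot: [[-0.995, 0.096, -0.002], [0.096, 0.995, -0.002], [0.002, -0.003, -1.0]]
wrist_force: [0.6, 0.1, -2.9]
opening: 0.294
```

```bash
python3 - <<'E'
from h import *
a=snap('top','top5'); b=snap('scene','scene5'); s=ctrl.read_state(); print(np.array(s['position']).round(4),np.array(s['wrist_force']).round(1)); rel(.464,.3618,.10,3.0455,s)
A=cv2.imread('pics/top5.png')[160:260,360:460]; B=cv2.imread('pics/scene5.png')[180:280,190:290]
cv2.imwrite('pics/c7.png',np.hstack([cv2.resize(A,(400,400),interpolation=2),cv2.resize(B,(400,400),interpolation=2)]))
E
```

```text
[0.4619 0.3611 0.1672] [ 0.7  1.  -3.4]
[-0.072, 0.034, 2.238] [-0.019, -0.016, -0.031]
```

View pics/c7.png

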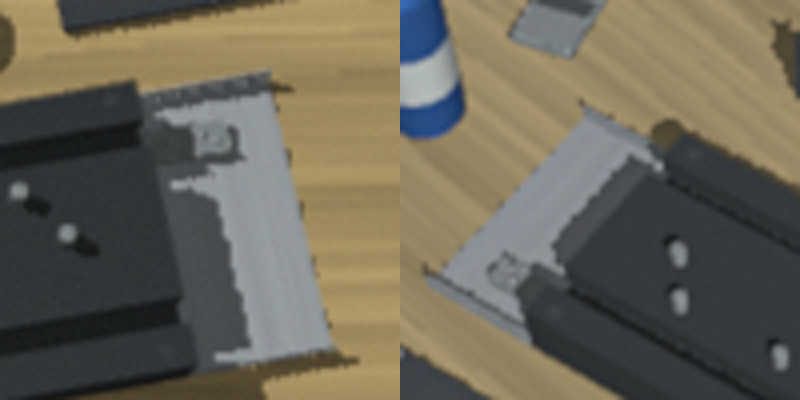

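>>> {"method": "servo_tool", "body": {
  "plan": [
    [-0.04, 0.02, 0.8, 0, 0, 0, 15],
    [-0.07, 0.03, 1.5, 0, 0, 0, 15],
    [-0.07, 0.03, 2.1, 0, 0, 0, 15],
    [-0.07, 0.03, 2.1, 0, 0, 0, 15],
    [-0.07, 0.03, 2.1, 0, 0, 0, 15],
    [-0.07, 0.03, 2.1, 0, 0, 0, 15]
  ]
}}

```text
t: 12.85
position: [0.4655, 0.3631, 0.1067]
eef_rot: [[-0.995, 0.099, 0.002], [0.099, 0.995, 0.001], [-0.002, 0.001, -1.0]]
wrist_force: [-0.4, -0.6, -1.2]
opening: 0.298
```

```bash
python3 - <<'E'
from h import *
s=ctrl.read_state(); print(np.array(s['position']).round(4),np.array(s['wrist_force']).round(1)); rel(.464,.3618,.072,3.0455,s)
p=[.5860,-.0282,1.735];c,n=np.cos(p[2]),np.sin(p[2])
for k,u,v in(('top5',360+240/4,160+138/4),('scene5',190+(490-400)/4,180+270/4)):
  for z in(.011,.02): d=ray(load(k),u,v,z)[:2]-p[:2]; print(k,z,c*d[0]+n*d[1],-n*d[0]+c*d[1])
E
```

```text
[0.4655 0.3631 0.1067] [-0.4 -0.6 -1.2]
[0.047, -0.049, 1.156] [0.016, 0.025, -0.03]
top5 0.011 -0.2129904136726197 -0.05626646783401729
top5 0.02 -0.21065816165859627 -0.05398500851180546
scene5 0.011 -0.20232742409854293 -0.06642933283116786
scene5 0.02 -0.19729384130524213 -0.07063222567346862
```

>>> {"method": "servo_tool", "body": {
  "plan": [
    [0.04, -0.04, 0.2, 0, 0, 0, 15],
    [0.04, -0.04, 0.4, 0, 0, 0, 15],
    [0.04, -0.04, 0.55, 0, 0, 0, 15],
    [0.04, -0.04, 0.7, 0, 0, 0, 15],
    [0.04, -0.04, 0.7, 0, 0, 0, 15],
    [0.04, -0.04, 0.7, 0, 0, 0, 15]
  ]
}}

```text
t: 13.45
position: [0.4626, 0.3621, 0.084]
eef_rot: [[-0.995, 0.097, -0.0], [0.097, 0.995, -0.0], [0.0, -0.0, -1.0]]
wrist_force: [0.3, -0.6, -2.4]
opening: 0.292
```

>>> {"method": "servo_tool", "body": {
  "plan": [
    [0, 0, 0.15, 0, 0, 0, 15],
    [0, 0, 0.3, 0, 0, 0, 15],
    [0, 0, 0.38, 0, 0, 0, 15],
    [0, 0, 0.38, 0, 0, 0, 15],
    [0, 0, 0.38, 0, 0, 0, 15]
  ]
}}

```text
t: 13.95
position: [0.4628, 0.362, 0.0727]
eef_rot: [[-0.995, 0.097, -0.0], [0.097, 0.995, -0.0], [0.0, -0.0, -1.0]]
wrist_force: [0.5, -0.9, -2.5]
opening: 0.288
```

>>> {"method": "servo_tool", "body": {
  "plan": [
    [0, 0, 0.03, 0, 0, 0, 15],
    [0, 0, 0.03, 0, 0, 0, 30],
    [0, 0, 0.03, 0, 0, 0, 50],
    [0, 0, 0.03, 0, 0, 0, 60],
    [0, 0, 0.03, 0, 0, 0, 60],
    [0, 0, 0.03, 0, 0, 0, 60],
    [0, 0, -1, 0, 0, 0, 60],
    [0, 0, -2, 0, 0, 0, 60],
    [0, 0, -3, 0, 0, 0, 60],
    [0, 0, -4, 0, 0, 0, 60],
    [0, 0, -5, 0, 0, 0, 80],
    [0, 0, -5, 0, 0, 0, 80]
  ]
}}

```text
t: 15.15
position: [0.4658, 0.3639, 0.2289]
eef_rot: [[-0.995, 0.097, 0.01], [0.097, 0.995, 0.006], [-0.009, 0.006, -1.0]]
wrist_force: [-0.1, -0.1, 0.6]
opening: 0.937
```

```bash
python3 - <<'E'
from h import *
s=ctrl.read_state(); print(np.array(s['position']).round(4),np.array(s['wrist_force']).round(1)); 
rel(.46,-.1,.22,1.6,s); rel(.4425,-.3901,.2,.387,s)
# refine the coupon in both first views
E
```

```text
[0.4658 0.3639 0.2289] [-0.1 -0.1  0.6]
[-1.312, -15.409, 0.207] [0.136, 0.032, 16.547]
[-1.668, -25.094, 0.814] [0.163, -0.064, 30.447]
```

>>> {"method": "servo_tool", "body": {
  "plan": [
    [-1.31, -15.41, 0.3, 0, 0, 16.5, 80],
    [-1.31, -15.41, 0.3, 0, 0, 16.5, 80],
    [-1.31, -15.41, 0.3, 0, 0, 16.5, 80],
    [-1.31, -15.41, 0.3, 0, 0, 16.5, 80],
    [-1.31, -15.41, 0.3, 0, 0, 16.5, 80],
    [-1.31, -15.41, 0.3, 0, 0, 16.5, 80],
    [-1.31, -15.41, 0.3, 0, 0, 16.5, 80],
    [-1.31, -15.41, 0.3, 0, 0, 16.5, 80],
    [-1.31, -15.41, 0.3, 0, 0, 16.5, 80],
    [-1.31, -15.41, 0.3, 0, 0, 16.5, 80],
    [-1.31, -15.41, 0.3, 0, 0, 16.5, 80],
    [-1.31, -15.41, 0.3, 0, 0, 16.5, 80]
  ]
}}

```text
t: 16.35
position: [0.4563, -0.1015, 0.2131]
eef_rot: [[-0.034, 0.999, -0.001], [0.999, 0.034, 0.001], [0.001, -0.001, -1.0]]
wrist_force: [0.1, -0.0, -0.7]
opening: 0.939
```

```bash
python3 - <<'E'
from h import *
a=snap('top','top6'); b=snap('scene','scene6'); s=ctrl.read_state(); print(np.array(s['position']).round(4)); 
rel(.4425,-.3901,.15,.387,s)
A=cv2.imread('pics/scene6.png')
B=[cv2.resize(A[v:v+h,u:u+w],(400,300),interpolation=2) for u,v,w,h in((205,150,60,45),(200,230,60,45),(375,260,80,60))]
T=cv2.resize(cv2.imread('pics/top6.png')[245:305,165:245],(400,300),interpolation=2)
cv2.imwrite('pics/c8.png',np.vstack([np.hstack(B[:2]),np.hstack([B[2],T])]))
E
```

```text
[ 0.4566 -0.1006  0.2134]
[-9.629, -0.814, 2.106] [-0.014, -0.003, 13.977]
```

View pics/c8.png

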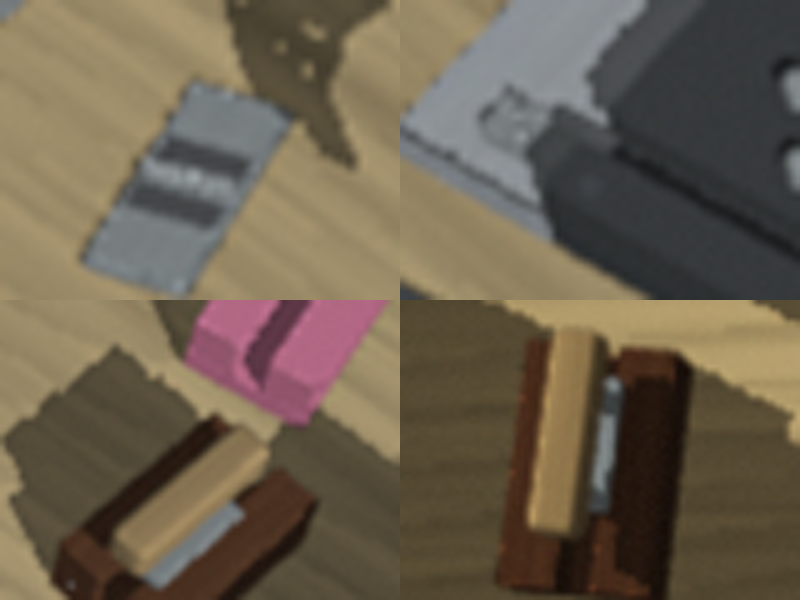

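The crops show the scraper back in the dark rest, upright and as it was at the start. The offcut is in the tray just off the slot end (tile 2, far end at (485,120)), and the coupon is untouched (tile 1 corners (195,82), (292,112), (188,293), (82,262)).

```bash
python3 - <<'E'
from fit import *
t=load('top0'); s=load('scene6'); s0=load('top6')
X=np.array([ray(s,205+u/6.667-.4,150+v/6.667-.4,.01) for u,v in[(195,82),(292,112),(188,293),(82,262)]]); print(X.round(4).tolist(),X.mean(0).round(4))
d=(X[0]+X[1]-X[2]-X[3]); print('yaw',np.arctan2(d[1],d[0]), np.linalg.norm(d[:2])/2)
p=[.5860,-.0282,1.735];c,n=np.cos(p[2]),np.sin(p[2])
for nm,k in(('top',s0),('scene',s)):
  g=cv2.cvtColor(k['color'],cv2.COLOR_RGB2GRAY).astype(np.float32)
  xs=np.arange(-.23,-.138,.003)
  m=np.array([[proj(k,[p[0]+c*x-n*y,p[1]+n*x+c*y,.011]) for x in xs] for y in(-.066,-.062,-.058)],np.float32)
  print(nm,' '.join(f'{1000*x:.0f}:{a:.0f}' for x,a in zip(xs,cv2.remap(g,m[...,0],m[...,1],1).mean(0))))
E
```

```text
[[0.3937, -0.4343, 0.01], [0.3742, -0.3821, 0.01], [0.4937, -0.3316, 0.01], [0.5157, -0.3853, 0.01]] [ 0.4443 -0.3833  0.01  ]
yaw -2.7511207032137954 0.13061550300570485
top -230:153 -227:155 -224:154 -221:152 -218:152 -215:152 -212:128 -209:93 -206:94 -203:121 -200:124 -197:127 -194:132 -191:125 -188:120 -185:128 -182:117 -179:80 -176:63 -173:62 -170:62 -167:64 -164:64 -161:62 -158:62 -155:61 -152:62 -149:58 -146:54 -143:50 -140:51
scene -230:144 -227:144 -224:145 -221:146 -218:145 -215:145 -212:143 -209:131 -206:105 -203:105 -200:122 -197:126 -194:126 -191:125 -188:122 -185:126 -182:125 -179:109 -176:81 -173:66 -170:66 -167:68 -164:68 -161:65 -158:59 -155:56 -152:56 -149:57 -146:58 -143:59 -140:60
```

The profiles put the offcut at plate x of about -0.207 to -0.148 m, flat in the tray. Next I'll go above the coupon.

```bash
python3 -c "
from h import *
rel(.4434,-.3867,.10,.389)"
```

```text
[-9.518, -0.778, 3.772] [-0.014, -0.003, 13.954]
```

>>> {"method": "servo_tool", "body": {
  "plan": [
    [-9.52, -0.78, 1.5, 0, 0, 13.95, 78],
    [-9.52, -0.78, 1.5, 0, 0, 13.95, 78],
    [-9.52, -0.78, 1.5, 0, 0, 13.95, 78],
    [-9.52, -0.78, 1.5, 0, 0, 13.95, 78],
    [-9.52, -0.78, 1.5, 0, 0, 13.95, 78],
    [-9.52, -0.78, 2.5, 0, 0, 13.95, 78],
    [-9.52, -0.78, 3.5, 0, 0, 13.95, 78],
    [-9.52, -0.78, 3.7, 0, 0, 13.95, 78],
    [-9.52, -0.78, 3.7, 0, 0, 13.95, 78],
    [-9.52, -0.78, 3.7, 0, 0, 13.95, 78],
    [-9.52, -0.78, 3.7, 0, 0, 13.95, 78],
    [-9.52, -0.78, 3.7, 0, 0, 13.95, 78]
  ]
}}

```text
t: 17.65
position: [0.444, -0.3882, 0.1044]
eef_rot: [[0.925, 0.38, 0.002], [0.38, -0.925, -0.002], [0.001, 0.003, -1.0]]
wrist_force: [-0.8, 0.3, -0.5]
opening: 0.916
```

```bash
python3 -c "
from h import *
s=ctrl.read_state();print(s['position']);rel(.4434,-.3867,.03,.389,s);rel(.4434,-.3867,0.0,.389,s)"
```

```text
[ 0.44403032 -0.38820597  0.10438971]
[-0.002, -0.061, 2.48] [0.03, -0.01, 0.004]
[-0.003, -0.064, 3.48] [0.03, -0.01, 0.004]
```

>>> {"method": "servo_tool", "body": {
  "plan": [
    [0, -0.04, 1, 0, 0, 0, 78],
    [0, -0.04, 2, 0, 0, 0, 78],
    [0, -0.04, 2.7, 0, 0, 0, 78],
    [0, -0.04, 3.1, 0, 0, 0, 78],
    [0, -0.04, 3.3, 0, 0, 0, 78],
    [0, -0.04, 3.3, 0, 0, 0, 78]
  ]
}}

```text
t: 18.25
position: [0.4427, -0.387, 0.0039]
eef_rot: [[0.926, 0.378, 0.0], [0.378, -0.926, 0.0], [0.0, 0.0, -1.0]]
wrist_force: [0.5, 0.0, 0.7]
opening: 0.911
```

>>> {"method": "servo_tool", "body": {
  "plan": [
    [0, 0, 0.12, 0, 0, 0, 70],
    [0, 0, 0.12, 0, 0, 0, 62],
    [0, 0, 0.12, 0, 0, 0, 50],
    [0, 0, 0.12, 0, 0, 0, 50],
    [0, 0, 0.12, 0, 0, 0, 50],
    [0, 0, 0.12, 0, 0, 0, 50],
    [0, 0, 0.12, 0, 0, 0, 50]
  ],
  "newtons": 40
}}

```text
t: 18.95
position: [0.4429, -0.3873, 0.0015]
eef_rot: [[0.926, 0.377, 0.001], [0.377, -0.926, -0.001], [0.0, 0.001, -1.0]]
wrist_force: [-0.6, 1.7, 5.4]
opening: 0.633
```

>>> {"method": "servo_tool", "body": {
  "plan": [
    [0, 0, 0, 0, 0, 0, 45],
    [0, 0, -0.3, 0, 0, 0, 45],
    [0, 0, -1, 0, 0, 0, 45],
    [0, 0, -2, 0, 0, 0, 45],
    [0, 0, -3, 0, 0, 0, 45],
    [0, 0, -4, 0, 0, 0, 45],
    [0, 0, -5, 0, 0, 0, 45],
    [0, 0, -5, 0, 0, 0, 45]
  ],
  "newtons": 80
}}

```text
t: 19.75
position: [0.4446, -0.3894, 0.1548]
eef_rot: [[0.926, 0.377, 0.006], [0.377, -0.926, -0.007], [0.003, 0.009, -1.0]]
wrist_force: [1.0, -1.5, -5.7]
opening: 0.616
```

```bash
python3 - <<'E'
from h import *
s=ctrl.read_state(); print(np.array(s['position']).round(4),np.array(s['wrist_force']).round(1),np.array(s['moment']).round(2),s['opening'])
p=[.5860,-.0282,1.735];c,n=np.cos(p[2]),np.sin(p[2])
W=lambda x,y:(p[0]+c*x-n*y,p[1]+n*x+c*y)
rel(*W(.015,.012),.15,1.735,s)
E
```

```text
[ 0.4446 -0.3894  0.1548] [ 1.  -1.5 -5.7] [-0.14 -0.11  0.05] 0.6156794690965945
[8.626, -9.95, 0.093] [0.112, 0.042, -15.449]
```

>>> {"method": "servo_tool", "body": {
  "plan": [
    [8.63, -9.95, 0, 0, 0, -15.45, 45],
    [8.63, -9.95, 0, 0, 0, -15.45, 45],
    [8.63, -9.95, 0, 0, 0, -15.45, 45],
    [8.63, -9.95, 0, 0, 0, -15.45, 45],
    [8.63, -9.95, 0, 0, 0, -15.45, 45],
    [8.63, -9.95, 0, 0, 0, -15.45, 45],
    [8.63, -9.95, 0, 0, 0, -15.45, 45],
    [8.63, -9.95, 0, 0, 0, -15.45, 45],
    [8.63, -9.95, 0, 0, 0, -15.45, 45],
    [8.63, -9.95, 0, 0, 0, -15.45, 45],
    [8.63, -9.95, 0, 0, 0, -15.45, 45],
    [8.63, -9.95, 0, 0, 0, -15.45, 45]
  ]
}}

```text
t: 20.95
position: [0.5688, -0.0138, 0.149]
eef_rot: [[-0.16, 0.987, -0.002], [0.987, 0.16, 0.0], [0.0, -0.002, -1.0]]
wrist_force: [-0.1, -1.1, -6.0]
opening: 0.617
```

```bash
python3 - <<'E'
from h import *
a=snap('top','top7'); b=snap('scene','scene7'); s=ctrl.read_state(); print(np.array(s['position']).round(4),np.array(s['wrist_force']).round(1))
p=[.5860,-.0282,1.735];c,n=np.cos(p[2]),np.sin(p[2])
W=lambda x,y:(p[0]+c*x-n*y,p[1]+n*x+c*y)
rel(*W(.015,.012),.06,1.735,s)
crop('scene7',215,200,335,290,6,'c9')
E
```

```text
[ 0.5693 -0.014   0.1497] [ 0.3  0.2 -5.8]
[-0.06, 0.076, 2.992] [-0.009, -0.002, -0.037]
```

View pics/c9.png

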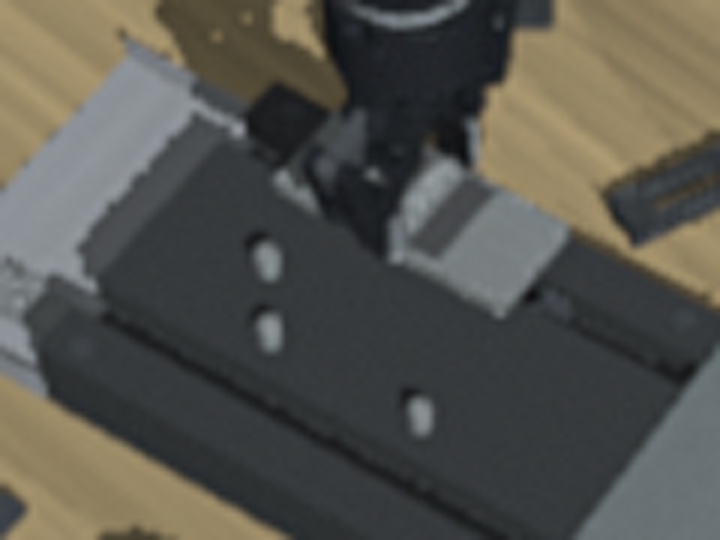

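The coupon hangs level, weld up, over the plate. Its free end corners are at about (505,312) and (570,238), and it is clear of all three pins at (268,262), (270,332) and (420,415). I'll lower it with an offset from the stops.

```bash
python3 - <<'E'
from h import *
k=load('scene7'); p=[.5860,-.0282,1.735];c,n=np.cos(p[2]),np.sin(p[2])
L=lambda X:(round(c*(X[0]-p[0])+n*(X[1]-p[1]),4),round(-n*(X[0]-p[0])+c*(X[1]-p[1]),4))
print(L([.5693,-.014]),[L(ray(k,215+u/6-.4,200+v/6-.4,.1582)) for u,v in((503,300),(570,236))])
E
```

```text
(np.float64(0.0167), np.float64(0.0142)) [(np.float64(0.0816), np.float64(-0.0115)), (np.float64(0.0875), np.float64(0.0356))]
```

>>> {"method": "servo_tool", "body": {
  "plan": [
    [-0.06, 0.0, 0.8, 0, 0, 0, 45],
    [-0.06, 0.0, 1.6, 0, 0, 0, 45],
    [-0.06, 0.0, 2.3, 0, 0, 0, 45],
    [-0.06, 0.0, 2.8, 0, 0, 0, 45],
    [-0.06, 0.0, 3.0, 0, 0, 0, 45],
    [-0.06, 0.0, 3.0, 0, 0, 0, 45],
    [-0.06, 0.0, 3.0, 0, 0, 0, 45]
  ]
}}

```text
t: 21.75
position: [0.5711, -0.015, 0.0613]
eef_rot: [[-0.163, 0.987, 0.002], [0.987, 0.163, -0.0], [-0.001, 0.002, -1.0]]
wrist_force: [0.7, 0.1, -5.6]
opening: 0.618
```

>>> {"method": "servo_tool", "body": {
  "plan": [
    [0, 0, 0.12, 0, 0, 0, 45],
    [0, 0, 0.22, 0, 0, 0, 45],
    [0, 0, 0.28, 0, 0, 0, 45],
    [0, 0, 0.28, 0, 0, 0, 45],
    [0, 0, 0.28, 0, 0, 0, 45]
  ]
}}

```text
t: 22.25
position: [0.5702, -0.0146, 0.0521]
eef_rot: [[-0.164, 0.987, 0.0], [0.987, 0.164, -0.0], [-0.0, 0.0, -1.0]]
wrist_force: [-0.5, 0.5, -4.3]
opening: 0.615
```

>>> {"method": "servo_tool", "body": {
  "plan": [
    [0, 0.05, 0.03, 0, 0, 0, 45],
    [0, 0.12, 0.03, 0, 0, 0, 45],
    [0, 0.2, 0.03, 0, 0, 0, 45],
    [0, 0.28, 0.03, 0, 0, 0, 45],
    [0, 0.34, 0.03, 0, 0, 0, 45],
    [0, 0.34, 0.03, 0, 0, 0, 45],
    [0, 0.34, 0.03, 0, 0, 0, 45]
  ]
}}

```text
t: 22.95
position: [0.5798, -0.0132, 0.052]
eef_rot: [[-0.164, 0.987, -0.001], [0.987, 0.164, -0.001], [-0.0, -0.001, -1.0]]
wrist_force: [-4.7, -1.0, 3.2]
opening: 0.615
```

>>> {"method": "servo_tool", "body": {
  "plan": [
    [0, 0.03, 0, 0, 0, 0, 45],
    [0, 0.06, 0, 0, 0, 0, 45],
    [0, 0.06, 0, 0, 0, 0, 45]
  ]
}}

```text
t: 23.25
position: [0.5811, -0.013, 0.052]
eef_rot: [[-0.164, 0.987, -0.002], [0.987, 0.164, -0.001], [-0.0, -0.002, -1.0]]
wrist_force: [-7.3, -0.6, 4.8]
opening: 0.613
```

>>> {"method": "servo_tool", "body": {
  "plan": [
    [0, 0.03, 0, 0, 0, 0, 45],
    [0, 0.06, 0, 0, 0, 0, 45],
    [0, 0.06, 0, 0, 0, 0, 45]
  ]
}}

```text
t: 23.55
position: [0.5826, -0.0128, 0.0521]
eef_rot: [[-0.164, 0.986, -0.003], [0.986, 0.164, -0.001], [-0.0, -0.003, -1.0]]
wrist_force: [-6.7, -1.0, 5.5]
opening: 0.614
```

>>> {"method": "servo_tool", "body": {
  "plan": [
    [0, 0.03, -0.01, 0, 0, 0, 45],
    [0, 0.06, -0.01, 0, 0, 0, 45],
    [0, 0.06, -0.01, 0, 0, 0, 45]
  ]
}}

```text
t: 23.85
position: [0.5826, -0.0127, 0.0521]
eef_rot: [[-0.164, 0.986, -0.007], [0.986, 0.164, -0.001], [-0.0, -0.007, -1.0]]
wrist_force: [-11.6, -1.9, 8.8]
opening: 0.621
```

>>> {"method": "servo_tool", "body": {
  "plan": [
    [0, 0.03, 0, 0, 0, 0, 45],
    [0, 0.06, 0, 0, 0, 0, 45],
    [0, 0.06, 0, 0, 0, 0, 45]
  ]
}}

```text
t: 24.15
position: [0.5828, -0.0127, 0.0521]
eef_rot: [[-0.164, 0.986, -0.011], [0.986, 0.164, -0.002], [0.0, -0.011, -1.0]]
wrist_force: [-15.4, -3.5, 13.7]
opening: 0.615
```

>>> {"method": "servo_tool", "body": {
  "plan": [
    [0, -0.07, -0.01, 0, 0, 0, 45],
    [-0.1, -0.07, -0.01, 0, 0, 0, 45],
    [-0.2, -0.07, -0.01, 0, 0, 0, 45],
    [-0.3, -0.07, -0.01, 0, 0, 0, 45],
    [-0.38, -0.07, -0.01, 0, 0, 0, 45],
    [-0.38, -0.07, -0.01, 0, 0, 0, 45]
  ]
}}

```text
t: 24.75
position: [0.5839, -0.019, 0.0521]
eef_rot: [[-0.165, 0.986, -0.007], [0.986, 0.165, 0.007], [0.008, -0.006, -1.0]]
wrist_force: [-10.6, 10.9, 9.0]
opening: 0.619
```

>>> {"method": "servo_tool", "body": {
  "plan": [
    [-0.03, 0, 0, 0, 0, 0, 45],
    [-0.06, 0, 0, 0, 0, 0, 45],
    [-0.06, 0, 0, 0, 0, 0, 45]
  ]
}}

```text
t: 25.05
position: [0.5841, -0.0202, 0.052]
eef_rot: [[-0.165, 0.986, -0.007], [0.986, 0.166, 0.008], [0.009, -0.006, -1.0]]
wrist_force: [-10.5, 12.9, 9.2]
opening: 0.618
```

>>> {"method": "servo_tool", "body": {
  "plan": [
    [0, -0.05, -0.04, 0, 0, 0, 45],
    [-0.03, -0.07, -0.05, 0, 0, 0, 45],
    [-0.03, -0.07, -0.05, 0, 0, 0, 45]
  ]
}}

```text
t: 25.35
position: [0.5846, -0.0264, 0.0524]
eef_rot: [[-0.163, 0.987, -0.002], [0.987, 0.163, 0.0], [0.0, -0.001, -1.0]]
wrist_force: [-2.2, 0.7, -6.1]
opening: 0.61
```

>>> {"method": "servo_tool", "body": {
  "plan": [
    [-0.03, 0, 0, 0, 0, 0, 45],
    [-0.06, 0, 0, 0, 0, 0, 45],
    [-0.06, 0, 0, 0, 0, 0, 45]
  ]
}}

```text
t: 25.65
position: [0.585, -0.0284, 0.0525]
eef_rot: [[-0.163, 0.987, -0.002], [0.987, 0.163, 0.0], [0.0, -0.002, -1.0]]
wrist_force: [-2.8, 0.2, -6.2]
opening: 0.612
```

>>> {"method": "servo_tool", "body": {
  "plan": [
    [-0.03, 0, 0.01, 0, 0, 0, 45],
    [-0.06, 0, 0.01, 0, 0, 0, 45],
    [-0.06, 0, 0.01, 0, 0, 0, 45]
  ]
}}

```text
t: 25.95
position: [0.5851, -0.0289, 0.0524]
eef_rot: [[-0.163, 0.987, -0.002], [0.987, 0.163, 0.002], [0.002, -0.001, -1.0]]
wrist_force: [-3.9, 3.8, -5.3]
opening: 0.616
```

>>> {"method": "servo_tool", "body": {
  "plan": [
    [-0.03, 0, 0, 0, 0, 0, 45],
    [-0.06, 0, 0, 0, 0, 0, 45],
    [-0.06, 0, 0, 0, 0, 0, 45]
  ]
}}

```text
t: 26.25
position: [0.5851, -0.029, 0.0524]
eef_rot: [[-0.163, 0.987, -0.002], [0.987, 0.163, 0.005], [0.005, -0.002, -1.0]]
wrist_force: [-3.4, 8.9, -4.8]
opening: 0.611
```

>>> {"method": "servo_tool", "body": {
  "plan": [
    [-0.03, 0, 0, 0, 0, 0, 45],
    [-0.06, 0, 0, 0, 0, 0, 45],
    [-0.06, 0, 0, 0, 0, 0, 45]
  ]
}}

```text
t: 26.55
position: [0.5851, -0.0291, 0.0523]
eef_rot: [[-0.163, 0.987, -0.003], [0.987, 0.163, 0.008], [0.008, -0.002, -1.0]]
wrist_force: [-4.5, 12.9, -3.0]
opening: 0.616
```

>>> {"method": "servo_tool", "body": {
  "plan": [
    [0.05, 0.03, 0.02, 0, 0, 0, 45],
    [0.07, 0.08, 0.04, 0, 0, 0, 45],
    [0.07, 0.12, 0.04, 0, 0, 0, 45],
    [0.07, 0.12, 0.04, 0, 0, 0, 45]
  ]
}}

```text
t: 26.95
position: [0.5854, -0.029, 0.0521]
eef_rot: [[-0.164, 0.986, -0.011], [0.986, 0.164, 0.003], [0.005, -0.01, -1.0]]
wrist_force: [-16.3, 5.3, 8.8]
opening: 0.613
```

>>> {"method": "servo_tool", "body": {
  "plan": [
    [0, -0.08, -0.01, 0, 0, 0, 45],
    [0, -0.1, -0.02, 0, 0, 0, 45],
    [0, -0.1, -0.02, 0, 0, 0, 65],
    [0, -0.1, -0.02, 0, 0, 0, 72],
    [0, -0.1, -0.02, 0, 0, 0, 72],
    [0, -0.1, -0.02, 0, 0, 0, 72],
    [0, -0.1, -1, 0, 0, 0, 72],
    [0, -0.1, -2, 0, 0, 0, 72],
    [0, -0.1, -3, 0, 0, 0, 72],
    [0, -0.1, -3, 0, 0, 0, 60]
  ]
}}

```text
t: 27.95
position: [0.5914, -0.0325, 0.1478]
eef_rot: [[-0.163, 0.987, 0.012], [0.987, 0.163, -0.003], [-0.005, 0.012, -1.0]]
wrist_force: [0.1, -0.5, 0.3]
opening: 0.709
```

```bash
python3 - <<'E'
from h import *
s=ctrl.read_state(); print(np.array(s['position']).round(4),np.array(s['wrist_force']).round(1),s['opening'])
b=snap('scene','scene8'); crop('scene8',225,210,325,285,8,'c10')
E
```

```text
[ 0.5914 -0.0325  0.1478] [ 0.1 -0.5  0.3] 0.7088188782566627
```

View pics/c10.png

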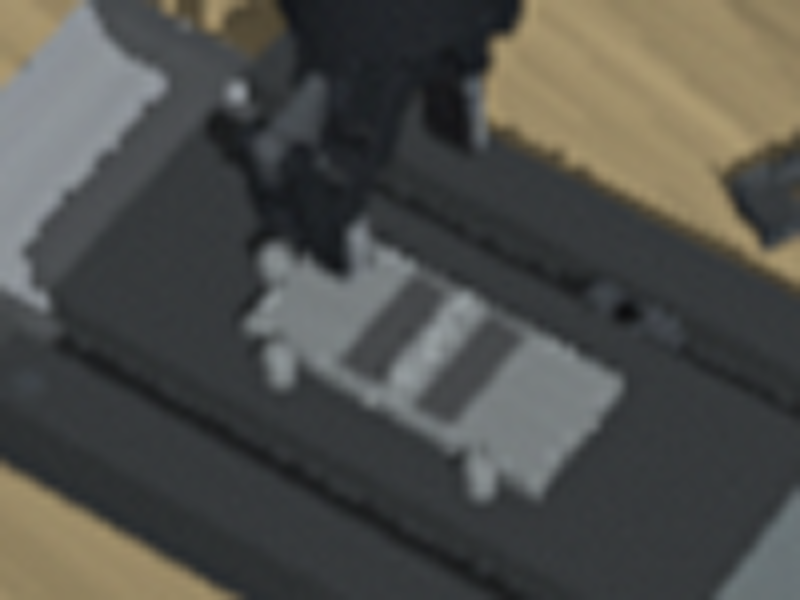

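The crop shows the coupon flat, weld up, lying against the two side pins at (280,365) and (480,478) and the end pin at (272,262). I'll confirm with gentle nudges using shut fingers from the free side and the free end.

```bash
cat >> h.py <<'E'
PL=[.5858,-.0282,1.735]
def relp(x,y,z):
    c,n=np.cos(PL[2]),np.sin(PL[2]); rel(PL[0]+c*x-n*y,PL[1]+n*x+c*y,z,PL[2])
def pp():
    c,n=np.cos(PL[2]),np.sin(PL[2]); P=ctrl.read_state()['position']; d=np.array(P[:2])-PL[:2]; print('plate',(c*d[0]+n*d[1]).round(4),(-n*d[0]+c*d[1]).round(4),round(P[2],4))
E
python3 -c "
from h import *
pp();relp(0,.060,.13)"
```

```text
plate -0.0045 -0.0032 0.1452
[0.152, -2.109, 0.491] [0.086, 0.034, -0.005]
```

>>> {"method": "servo_tool", "body": {
  "plan": [
    [0.15, -1, 0, 0, 0, 0, 0],
    [0.15, -2.1, 0, 0, 0, 0, 0],
    [0.15, -2.1, 0.5, 0, 0, 0, 0],
    [0.15, -2.1, 1.3, 0, 0, 0, 0],
    [0.15, -2.1, 2, 0, 0, 0, 0],
    [0.15, -2.1, 2.5, 0, 0, 0, 0],
    [0.15, -2.1, 2.5, 0, 0, 0, 0],
    [0.15, -2.1, 2.5, 0, 0, 0, 0]
  ]
}}

```text
t: 28.8
position: [0.5233, -0.0371, 0.0658]
eef_rot: [[-0.163, 0.987, -0.002], [0.987, 0.163, 0.0], [0.001, -0.002, -1.0]]
wrist_force: [0.5, 0.4, 0.8]
opening: 0.005
```

```bash
python3 -c "
from h import *
pp();relp(0,.048,.0545);print(ctrl.read_state()['opening'])"
```

```text
plate 0.0014 0.0632 0.0658
[-0.047, 0.506, 0.377] [-0.019, -0.007, -0.002]
0.004907235366295844
```

>>> {"method": "servo_tool", "body": {
  "plan": [
    [-0.04, 0, 0.2, 0, 0, 0, 0],
    [-0.04, 0.1, 0.36, 0, 0, 0, 0],
    [-0.04, 0.25, 0.36, 0, 0, 0, 0],
    [-0.04, 0.4, 0.36, 0, 0, 0, 0],
    [-0.04, 0.48, 0.36, 0, 0, 0, 0],
    [-0.04, 0.48, 0.36, 0, 0, 0, 0]
  ]
}}

```text
t: 29.4
position: [0.5391, -0.036, 0.0562]
eef_rot: [[-0.164, 0.987, 0.001], [0.987, 0.164, -0.0], [-0.0, 0.001, -1.0]]
wrist_force: [0.4, 0.1, -1.1]
opening: -0.0
```

>>> {"method": "servo_tool", "body": {
  "plan": [
    [0, 0.05, 0, 0, 0, 0, 0],
    [0, 0.1, 0, 0, 0, 0, 0],
    [0, 0.1, 0, 0, 0, 0, 0]
  ]
}}

```text
t: 29.7
position: [0.5414, -0.0355, 0.0559]
eef_rot: [[-0.163, 0.987, 0.0], [0.987, 0.163, -0.0], [-0.0, 0.0, -1.0]]
wrist_force: [1.1, 0.0, 0.2]
opening: -0.0
```

>>> {"method": "servo_tool", "body": {
  "plan": [
    [0, 0.05, 0, 0, 0, 0, 0],
    [0, 0.1, 0, 0, 0, 0, 0],
    [0, 0.1, 0, 0, 0, 0, 0]
  ]
}}

```text
t: 30.0
position: [0.5445, -0.035, 0.0559]
eef_rot: [[-0.163, 0.987, 0.0], [0.987, 0.163, -0.0], [-0.0, 0.0, -1.0]]
wrist_force: [0.7, -0.0, 0.0]
opening: -0.002
```

>>> {"method": "servo_tool", "body": {
  "plan": [
    [0, 0.05, 0.04, 0, 0, 0, 0],
    [0, 0.1, 0.04, 0, 0, 0, 0],
    [0, 0.1, 0.04, 0, 0, 0, 0]
  ]
}}

```text
t: 30.3
position: [0.5474, -0.0345, 0.0546]
eef_rot: [[-0.163, 0.987, 0.0], [0.987, 0.163, -0.0], [-0.0, 0.0, -1.0]]
wrist_force: [-0.1, 0.4, 0.2]
opening: -0.004
```

>>> {"method": "servo_tool", "body": {
  "plan": [
    [0, 0.05, 0, 0, 0, 0, 0],
    [0, 0.08, 0, 0, 0, 0, 0],
    [0, 0.08, 0, 0, 0, 0, 0]
  ]
}}

```text
t: 30.6
position: [0.5497, -0.0341, 0.0546]
eef_rot: [[-0.164, 0.987, 0.0], [0.987, 0.164, -0.0], [-0.0, 0.0, -1.0]]
wrist_force: [0.2, 0.7, 0.2]
opening: -0.002
```

>>> {"method": "servo_tool", "body": {
  "plan": [
    [0, 0.05, 0, 0, 0, 0, 0],
    [0, 0.08, 0, 0, 0, 0, 0],
    [0, 0.08, 0, 0, 0, 0, 0]
  ]
}}

```text
t: 30.9
position: [0.551, -0.0338, 0.0544]
eef_rot: [[-0.164, 0.987, -0.002], [0.987, 0.164, -0.0], [0.0, -0.002, -1.0]]
wrist_force: [-4.5, -0.4, 3.1]
opening: -0.001
```

>>> {"method": "servo_tool", "body": {
  "plan": [
    [0, 0.05, 0, 0, 0, 0, 0],
    [0, 0.08, 0, 0, 0, 0, 0],
    [0, 0.08, 0, 0, 0, 0, 0]
  ]
}}

```text
t: 31.2
position: [0.5511, -0.0337, 0.0543]
eef_rot: [[-0.164, 0.986, -0.008], [0.986, 0.164, -0.001], [0.001, -0.008, -1.0]]
wrist_force: [-10.4, -2.8, 8.4]
opening: 0.004
```

>>> {"method": "servo_tool", "body": {
  "plan": [
    [0, 0.04, 0, 0, 0, 0, 0],
    [0, 0.06, 0, 0, 0, 0, 0],
    [0, 0.06, 0, 0, 0, 0, 0]
  ]
}}

```text
t: 31.5
position: [0.5513, -0.0337, 0.0543]
eef_rot: [[-0.164, 0.986, -0.011], [0.986, 0.164, -0.001], [0.001, -0.011, -1.0]]
wrist_force: [-14.5, -3.7, 11.3]
opening: -0.002
```

>>> {"method": "servo_tool", "body": {
  "plan": [
    [0, -0.3, 0, 0, 0, 0, 0],
    [0, -0.5, -0.3, 0, 0, 0, 0],
    [0, -0.5, -1.3, 0, 0, 0, 0],
    [0, -0.5, -1.7, 0, 0, 0, 0],
    [0, -0.5, -1.7, 0, 0, 0, 0]
  ]
}}

```text
t: 32.0
position: [0.5442, -0.036, 0.1088]
eef_rot: [[-0.163, 0.987, 0.008], [0.987, 0.163, -0.001], [-0.003, 0.007, -1.0]]
wrist_force: [0.6, 0.0, 0.2]
opening: -0.004
```

```bash
python3 -c "
from h import *
pp();relp(.093,0,.1);relp(.093,0,.0545)"
```

```text
plate -0.0009 0.0424 0.1088
[3.131, 1.41, 0.295] [0.084, 0.031, 0.0]
[3.135, 1.399, 1.812] [0.084, 0.031, 0.0]
```

>>> {"method": "servo_tool", "body": {
  "plan": [
    [1.5, 0.7, 0, 0, 0, 0, 0],
    [3.0, 1.4, 0, 0, 0, 0, 0],
    [3.13, 1.4, 0, 0, 0, 0, 0],
    [3.13, 1.4, 0.5, 0, 0, 0, 0],
    [3.13, 1.4, 1.2, 0, 0, 0, 0],
    [3.13, 1.4, 1.7, 0, 0, 0, 0],
    [3.13, 1.4, 1.75, 0, 0, 0, 0],
    [3.13, 1.4, 1.75, 0, 0, 0, 0]
  ]
}}

```text
t: 32.8
position: [0.5662, 0.0629, 0.0515]
eef_rot: [[-0.162, 0.987, -0.003], [0.987, 0.162, -0.0], [0.0, -0.003, -1.0]]
wrist_force: [0.8, 0.7, 0.1]
opening: 0.001
```

```bash
python3 -c "
from h import *
pp();relp(.079,0,.0545)"
```

```text
plate 0.0931 0.0045 0.0515
[-0.47, 0.149, -0.101] [-0.032, -0.004, -0.017]
```

>>> {"method": "servo_tool", "body": {
  "plan": [
    [0, 0.1, -0.08, 0, 0, 0, 0],
    [-0.15, 0.12, -0.08, 0, 0, 0, 0],
    [-0.3, 0.12, -0.08, 0, 0, 0, 0],
    [-0.42, 0.12, -0.08, 0, 0, 0, 0],
    [-0.42, 0.12, -0.08, 0, 0, 0, 0]
  ]
}}

```text
t: 33.3
position: [0.5731, 0.0514, 0.0557]
eef_rot: [[-0.163, 0.987, 0.0], [0.987, 0.163, -0.0], [-0.0, 0.0, -1.0]]
wrist_force: [-0.0, 0.4, 0.5]
opening: -0.003
```

>>> {"method": "servo_tool", "body": {
  "plan": [
    [-0.05, 0, 0, 0, 0, 0, 0],
    [-0.1, 0, 0, 0, 0, 0, 0],
    [-0.1, 0, 0, 0, 0, 0, 0]
  ]
}}

```text
t: 33.6
position: [0.5734, 0.0491, 0.0555]
eef_rot: [[-0.163, 0.987, -0.0], [0.987, 0.163, -0.0], [-0.0, -0.0, -1.0]]
wrist_force: [-0.0, -0.4, -0.2]
opening: 0.0
```

>>> {"method": "servo_tool", "body": {
  "plan": [
    [-0.05, 0, 0, 0, 0, 0, 0],
    [-0.08, 0, 0, 0, 0, 0, 0],
    [-0.08, 0, 0, 0, 0, 0, 0]
  ]
}}

```text
t: 33.9
position: [0.5737, 0.0472, 0.0554]
eef_rot: [[-0.163, 0.987, -0.0], [0.987, 0.163, 0.001], [0.001, -0.0, -1.0]]
wrist_force: [-0.8, 1.7, 0.6]
opening: -0.001
```

>>> {"method": "servo_tool", "body": {
  "plan": [
    [-0.05, 0, 0, 0, 0, 0, 0],
    [-0.08, 0, 0, 0, 0, 0, 0],
    [-0.08, 0, 0, 0, 0, 0, 0]
  ]
}}

```text
t: 34.2
position: [0.5736, 0.0469, 0.0554]
eef_rot: [[-0.163, 0.987, -0.001], [0.987, 0.163, 0.004], [0.005, -0.0, -1.0]]
wrist_force: [-1.3, 8.6, 1.7]
opening: 0.001
```

>>> {"method": "servo_tool", "body": {
  "plan": [
    [-0.05, 0, 0, 0, 0, 0, 0],
    [-0.08, 0, 0, 0, 0, 0, 0],
    [-0.08, 0, 0, 0, 0, 0, 0]
  ]
}}

```text
t: 34.5
position: [0.5737, 0.0466, 0.0555]
eef_rot: [[-0.163, 0.987, -0.002], [0.987, 0.163, 0.008], [0.008, -0.0, -1.0]]
wrist_force: [-1.1, 13.4, 3.1]
opening: 0.001
```

Firm against the end stop. I'll back off, retreat and check.

>>> {"method": "servo_tool", "body": {
  "plan": [
    [0.3, 0, 0, 0, 0, 0, 0],
    [0.5, 0, -0.2, 0, 0, 0, 0],
    [0.5, 0, -1.2, 0, 0, 0, 0],
    [0.5, 0, -2.5, 0, 0, 0, 0],
    [0.5, 0, -4, 0, 0, 0, 0],
    [0.5, -1, -5, 0, 0, 0, 0],
    [0.5, -2.5, -5.5, 0, 0, 0, 0],
    [0.5, -4, -5.5, 0, 0, 0, 0],
    [0.5, -5, -5.5, 0, 0, 0, 0],
    [0.5, -5, -5.5, 0, 0, 0, 0]
  ]
}}

```text
t: 35.5
position: [0.4207, 0.0319, 0.2204]
eef_rot: [[-0.163, 0.987, -0.001], [0.987, 0.163, -0.001], [-0.001, -0.002, -1.0]]
wrist_force: [-1.1, -0.0, -0.3]
opening: 0.0
```

```bash
python3 - <<'E'
from h import *
s=ctrl.read_state(); print(s['t'],np.array(s['position']).round(3),np.abs(s['dq']).max())
b=snap('scene','scene9'); snap('top','top9')
A=cv2.resize(b['color'][215:275,230:310,::-1],(800,600),interpolation=2)[:, :]
B=cv2.resize(b['color'][150:390,150:470,::-1],(800,600),interpolation=2)
cv2.imwrite('pics/c11.png',np.hstack([cv2.resize(A,(400,300)),cv2.resize(B,(400,300))])); cv2.imwrite('pics/c11.png',np.vstack([cv2.resize(A,(640,300)),cv2.resize(B,(640,300))])) if 0 else None
E
```

```text
35.5 [0.421 0.032 0.22 ] 0.08819552337082669
```

The viewer has reached its limit, so I'll check the coupon, offcut and handle numerically.

```bash
python3 - <<'E'
from h import *
c,n=np.cos(PL[2]),np.sin(PL[2])
for nm in('scene9','top9'):
  k=load(nm); g=cv2.cvtColor(k['color'],cv2.COLOR_RGB2GRAY).astype(np.float32)
  xs=np.arange(-.1,.1,.001); ys=np.arange(-.05,.05,.001)
  m=np.array([[proj(k,[PL[0]+c*x-n*y,PL[1]+n*x+c*y,.06]) for x in xs] for y in ys],np.float32)
  I=cv2.remap(g,m[...,0],m[...,1],1); B=(I>85).astype(np.uint8); B=cv2.morphologyEx(cv2.morphologyEx(B,3,np.ones((25,25))),2,np.ones((25,25)))
  q=cv2.findContours(B,0,2)[0]; r=cv2.minAreaRect(max(q,key=cv2.contourArea)); print(nm,'centre mm',r[0][0]-100,r[0][1]-50,r[1:])
d={}
for a,b2 in(('top6','top9'),('scene6','scene9')):
  A,B=load(a)['color'].astype(int),load(b2)['color'].astype(int)
  D=(np.abs(A-B).max(2)>25).astype(np.uint8); D=cv2.morphologyEx(D,2,np.ones((3,3),np.uint8))
  _,_,st,_=cv2.connectedComponentsWithStats(D); print(a,[s[:5].tolist() for s in st[1:] if s[4]>15])
E
```

```text
scene9 centre mm 2.0 -1.0000076293945312 ((61.99999237060547, 133.99996948242188), 90.0)
top9 centre mm 16.499984741210938 9.499992370605469 ((164.99996948242188, 78.99998474121094), 0.0)
top6 [[218, 199, 422, 281, 35405], [313, 209, 64, 93, 3253], [293, 225, 20, 90, 742], [370, 275, 4, 6, 21], [392, 461, 5, 8, 31], [382, 462, 12, 18, 95]]
scene6 [[406, 0, 9, 3, 24], [217, 0, 264, 200, 19646], [482, 0, 19, 14, 183], [499, 0, 13, 16, 130], [465, 1, 69, 127, 2047], [483, 15, 7, 6, 30], [262, 34, 19, 20, 152], [364, 74, 7, 7, 40], [409, 93, 30, 34, 670], [350, 100, 4, 5, 18], [404, 113, 13, 19, 145], [463, 126, 19, 29, 258], [402, 134, 21, 23, 398], [256, 238, 47, 34, 620]]
```

```bash
python3 -c "
from cell import ctrl
s=ctrl.read_state();print(s['t'],s['wrist_force'],abs(s['dq']).max());print(ctrl.hand_in())"
```

```text
35.6 [-0.23104605 -0.81148792 -0.34654194] 0.03996007092473335
the job is handed in; nothing more can be done
None
```

The job is handed in at t = 35.6 s, with every step done and no trouble seen. The hand-in gives no verdict.

**What I did:** I took the scraper from the dark wooden rest and set it in the far slot behind the offcut. I drove the offcut out of the open end into the tray and hung the scraper back. Then I gripped the coupon, laid it weld up on the plate, slid it against the stops and nudged it home with shut fingers.

**Checks that passed:**
- **Stops:** the coupon stopped dead against the side stops at about 14 N, and against the end stop at about 13 N.
- **Offcut:** image profiles show it flat in the tray, at about -0.207 to -0.148 m along the plate's x.
- **Scraper:** it looked upright in its rest in both views.
- **Other things:** comparing the last scene picture with the one taken before the coupon was picked up, nothing away from the arm changed except at the coupon's new place. The T-nut was last seen in its slot after the coupon was released.

**Checks that were weak or did not work:**
- **Coupon position:** the scene camera put the coupon's centre about 2 mm, -1 mm from the seat and square. That camera reads about 1.5 mm high along the plate's x, so the stop contacts are the better evidence.
- **Top camera:** its final measurement was no use because the arm was in the way.
- **Last picture:** I could not view it because the viewer had reached its limit, so the final check was by image code only.

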